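Square up the mirror-glass strips and probe the painted back

ROBOT

A 6-joint arm with a two-finger parallel gripper is mounted at the origin on a cart in front of the work surface, level with it; the furniture and walls round the work are solid. World frame = base frame: x ahead of the robot, y to its left, z up, the work surface at z = 0. Lengths are in m, angles in rad, forces in N, time in s.
With the tool pointing down it reaches from about 0.4 to 0.825 m from the base axis. Payload 7 kg.
Tool frame: the origin (TCP) lies midway between the tips of the shut fingers; the grasp point (between the pads) lies 19 mm behind it; z points along the fingers, y is the line along which they close (so a half turn about z gives the same grasp; the last joint's range is limited). The gripper opens to 88 mm and grips with 3 to 60 N. Pads are 19 mm wide; open, the fingers measure 130 mm over their backs; the gripper's body (78 mm by 193 mm) begins 47 mm behind the grasp point.
Start: joints at [1.608, 0.359, 0.012, 0, -1.224, -0.288], TCP at [0.168, 0.654, 0.207] pointing down, gripper open.
Joint ranges: [-3.07, 3.07], [-1.43, 2.12], [-1.02, 1.25], [-3.03, 1.67], [-3.05, -0], [-3.03, 3.03]. Speed limits (rad/s): [2.39, 2.39, 3.01, 3.14, 3.14, 3.14].

INTERFACE

Orientations are given as [roll, pitch, yaw] about the fixed x, y, z axes, in that order (R = Rz(yaw) Ry(pitch) Rx(roll)).
In Python, from station import get_state, grab_frame, calibration, job_done, boxes_of, regions_of, spot_point gives the robot as it stands. The module is installed in compiled form; this text tells all that it offers.
- The arm moves only by the tool arm_command, never from a script. Its argument "commands" is a list of rows, each an object of numbers: "tx", "ty", "tz": the shift along the tool's x, y, z each as a share of 25 cm, from -1 to 1; "twist": the turn about the tool's z as a share of 180 degrees, from -1 to 1. A call has exactly 8 rows; each row is the pose to reach, as a shift and turn from the pose commanded when the call began, along the tool's axes at that moment, turning the shorter way round; what a row does not reach only later rows make up. A row lasts 1/12 s, in which the tool goes at most 41.7 mm and 7.16 degrees, less where a joint would pass 70% of its speed; a pose out of reach is approached as far as the arm can. A call with a number of a shift or a turn outside -1 to 1 is refused whole. A call with a gripper value outside its range is refused whole. "claw" is the opening, from 0 (shut) to 1 (fully open), set as the call begins (left out, the last holds). The fingers move at their own pace and stop on an object; "grip_force" is the grip in N (left out, the last holds). Time passes only in rows, so rows that repeat a pose let the fingers close, or fill a call up. It gives the time, the measured TCP pose, the force, the opening and the grip force at its end, in the units of the state.
- get_state(): the state, without advancing time (a new reading comes with each control period).
- grab_frame(name): name is "scene" or "top" or "wrist"; returns the picture (420x560x3 uint8, red, green, blue); there is no depth.
- calibration(name): a dict with "camera_matrix" (3x3 intrinsics, pixels), "k1" (the pictures are not rectified: a ray, as slopes to the right and down, at radius r is drawn at 1 + k1 r^2 times it, then the intrinsics apply), "extrinsics" (4x4, takes a point from camera to world coordinates). Camera axes: x right, y down, z forward; pixel columns grow to the right and rows downward; lengths in m; the calibration is good to about 2 mm. A picture is of the moment at which its call begins: read the wrist's pose just before it. calibration takes no time and is no camera call; for the wrist camera it gives the pose at the moment of the call.
- job_done(): hands the job in; it is judged then, once.
Trained networks look in the newest picture that a camera, given by its name, has taken for a name from the list of things; names that differ only in an ending like _2 or _b are one class to them, and where a whole thing is asked for, a point or a joint stands for the part that bears it (a point fixed in the world has none). Each returns a list of dicts, best first, with "score" (0 to 1); they miss things now and then, are a little off and sometimes report something else, mostly with a low value. They report only what shows in the picture. A call takes as long as a camera call. They do not tell look-alikes from the thing itself.
- boxes_of(query, camera): "rect" ([left, top, right, bottom] in pixels, round what is visible of it).
- regions_of(query, camera): "region" (420x560 bool, what is visible of it) and "rect" ([left, top, right, bottom] in pixels, round what is visible of it).
- spot_point(query, camera): "uv" ([column, row] in pixels: a listed point, or the origin of a listed thing).
The state is a dict: "t": time; "q": joint angles; "qd": joint speeds; "joint_efforts": joint torques, N m; "eef_pos": TCP position; "ee_rot": TCP orientation; "force": force on the tool from outside, world axes, zero at the start; "moment": the same for the moment, N m; "width": finger opening in m; "gripper_force": force on a finger pad.
Only numpy, scipy, OpenCV 4.12 (cv2) and the standard library are available. Lean on these libraries where they do the work, as an engineer would, in place of code of your own. Each camera call takes 0.05 s, during which the arm holds its last target. There are 200 camera calls.

TASK

Knock up the stack of four glass strips on the plywood board until all four lie flush against both wooden stops, still stacked. Then take the coating probe out of its grey holder and set its spring tip inside the white ring on the top strip, probe upright, pressed lightly so that the tip is about half-way in. Finish while still holding it there, pressed and steady in the gripper, with the stack still flush; do not ram the probe against the glass, and leave the tools round about where they lie.

Things in the scene. Friction and masses are not known exactly. Their poses are not given: they have to be found in the camera images.
- board: Fixed plywood board 150 x 110 x 12 mm, origin at the centre of its underside, x and y along its 150 and 110 mm sides. It carries two wooden stops, 14 mm wide and 20 mm tall, meeting in an inside corner at x = 50, y = 30 mm. The four strips lie stacked on it, each a few mm to 20 mm short of the stops, each differently.
- corner (a point): Inside corner of the stops at the board's top face, exactly 12 mm above the table, axes as the board's. Long stop: face at y = 0, on the +y side, from x = -46 to +14 mm. Short stop: face at x = 0, on the +x side, from y = -34 to 0. A squared strip lies at x from -70 to 0 and y from -22 to 0; its -x end projects 24 mm past the long stop.
- strip1_mid (a point): Centre of glass strip 1 (lowest) of the stack: dark painted mirror glass, loose, 70 x 22 x 4.2 mm (lengths and widths vary by 0.5 mm); its x runs along the 70 mm length. It lies with x along the board's x, within 0.07 rad.
- strip2_mid (a point): Centre of glass strip 2 (counted from below) of the stack: dark painted mirror glass, loose, 70 x 22 x 4.2 mm (lengths and widths vary by 0.5 mm); its x runs along the 70 mm length. It lies with x along the board's x, within 0.07 rad.
- strip3_mid (a point): Centre of glass strip 3 (counted from below) of the stack: dark painted mirror glass, loose, 70 x 22 x 4.2 mm (lengths and widths vary by 0.5 mm); its x runs along the 70 mm length. It lies with x along the board's x, within 0.07 rad.
- strip4_mid (a point): Centre of glass strip 4 (topmost) of the stack: dark painted mirror glass, loose, 70 x 22 x 4.2 mm (lengths and widths vary by 0.5 mm); its x runs along the 70 mm length. It lies with x along the board's x, within 0.07 rad.
- ring (a point): Centre of the white ring (about 14 mm across) painted on the upper face of the top strip (strip 4), on its long centre line, 14 mm from the strip's centre towards the strip's -x end; 17 mm above the board's top face.
- holder: Fixed grey block 64 x 64 x 70 mm with a vertical through hole of 22 mm diameter in its middle, in which the probe stands; origin at the centre of its underside.
- probe_grip (a point): Centre of the probe's black grip, a square bar 24 x 24 mm, 50 mm tall, with a 4 mm cap; x and y square to its faces, z up along the probe. It starts upright, 30 mm above the holder's top.
- probe_tip (a point): Lowest point of the probe's spring tip, a rounded steel pin of 6 mm diameter on the probe's axis; 90 mm below the grip's centre when the tip is fully out (it sticks 20 mm out of the barrel).
- plunger (a joint): How far the spring tip is pushed into the barrel, m: 0 fully out, 0.014 fully in. The spring gives about 1 N at 0, 3 N half-way (0.007) and 5 N at the end.
- probe: The whole loose probe, about 0.1 kg; origin on its axis at the underside of its round flange (30 mm diameter, 5 mm thick), which rests on the holder's top; z up. Above the flange is the grip (centre 30 mm above this origin); below it hang a barrel of 15 mm diameter, 40 mm long, and the spring tip.
- strip4: The top strip; origin at the centre of its underside.
- marker: Blue capped marker, 128 mm long and 15 mm thick, lying on the table; leave alone. Origin at the centre of its underside.
- tape_roll: Brown tape roll, 105 mm diameter, 48 mm tall; leave alone. Origin at the centre of its underside.
- steel_square: Try square, 165 x 100 x 12 mm, lying flat; leave alone. Origin at the centre of its underside.
- glass_cutter: Black glass cutter, 132 mm long, 12 mm thick, lying; leave alone. Origin at the centre of its underside.
Mind the look-alikes: they are no part of the job. What is shaped like the strip4 but orange is not meant.

How it is judged:
By the outcome, as a careful person would: the job done as asked, in the order asked, and still so for the second after the job is handed in, while the arm keeps its last pose, push and grip.
It also fails if it takes over 64 s, if anything falls off the work surface, if the arm or the gripper's body presses on something with over 40 N, if the wrist force passes 120 N, or if a joint passes its speed limit or range.

## Working session

There is one attempt and no reset: what is moved stays moved. The work goes in short steps, Python scripts to look and compute and a tool call to move; the robot and the scene stay as the last step left them, time stands still between calls to the robot, and variables do not carry over. Pictures are saved under pics/ and viewed, at most 10 in all, crops included, and the job is handed in when it is done.

Besides the shell and the picture viewer there is one more tool, called after ">>>" as name(argument=value, ...) on one line, values as JSON. arm_command: Moves the arm, as the interface text tells. Shift numbers are shares of 25 cm and turn numbers shares of 180 degrees, none past 1 either way. Its arguments: {"type":"object","properties":{"commands":{"type":"array"},"claw":{"type":"number"},"grip_force":{"type":"number"}},"required":["commands"]}

```bash
mkdir -p pics; cat > h.py <<'E'
import numpy as np, cv2
from station import *
from scipy.spatial.transform import Rotation as R
def ray(cal,uv):
    K=np.array(cal["camera_matrix"]);k=cal["k1"];T=np.array(cal["extrinsics"])
    d=np.array([(uv[0]-K[0,2])/K[0,0],(uv[1]-K[1,2])/K[1,1]]);s=d.copy()
    for _ in range(20): s=d/(1+k*(s@s))
    return T[:3,3],T[:3,:3]@np.array([s[0],s[1],1])
def onz(cal,uv,z):
    o,v=ray(cal,uv);return o+v*(z-o[2])/v[2]
def proj(cal,p):
    K=np.array(cal["camera_matrix"]);k=cal["k1"];T=np.array(cal["extrinsics"])
    c=T[:3,:3].T@(np.array(p)-T[:3,3]);s=c[:2]/c[2];s=s*(1+k*(s@s))
    return np.array([K[0,0]*s[0]+K[0,2],K[1,1]*s[1]+K[1,2]])
def save(f,n): cv2.imwrite(n,f[:,:,::-1])
E
cat > a.py <<'E'
from h import *
np.set_printoptions(precision=4,suppress=True)
s=get_state();print(s["t"],s["eef_pos"],s["ee_rot"],s["force"])
Z=dict(corner=.012,strip1_mid=.0141,strip2_mid=.0183,strip3_mid=.0225,strip4_mid=.0267,ring=.029,board=0,holder=0,probe_grip=.1,marker=0,tape_roll=0,steel_square=0,glass_cutter=0)
ims=[]
for c in("scene","top"):
    f=grab_frame(c);ims.append(f);cal=calibration(c)
    for q,z in Z.items():
        for r in spot_point(q,c)[:2]:
            print(c,q,np.round(r["uv"],1),round(r["score"],2),onz(cal,r["uv"],z))
    save(f,f"pics/{c}0.png")
E
python3 a.py
```

```text
0.0 [0.1674 0.6534 0.2056] [ 3.1399 -0.0001 -0.2509] [ 1.0624 -0.6349  0.2403]
scene corner [203.2 290.8] 0.75 [0.5771 0.1651 0.012 ]
scene corner [189.5 282.6] 0.72 [0.6193 0.17   0.012 ]
scene strip1_mid [204.5 289.8] 0.51 [0.5755 0.1629 0.0141]
scene strip2_mid [205.7 284. ] 0.59 [0.585  0.1534 0.0183]
scene strip2_mid [203.6 288.1] 0.54 [0.5763 0.164  0.0183]
scene strip3_mid [210.9 282.7] 0.45 [0.5764 0.1465 0.0225]
scene strip3_mid [186.8 280.1] 0.38 [0.6168 0.1765 0.0225]
scene strip4_mid [252.4 337.7] 0.88 [0.3956 0.1871 0.0267]
scene strip4_mid [310.7 307.3] 0.74 [0.3849 0.0617 0.0267]
scene ring [304.6 298.5] 0.85 [0.4083 0.0538 0.029 ]
scene ring [205.6 286.6] 0.68 [0.5646 0.166  0.029 ]
scene board [216.1 292.1] 0.79 [0.5703 0.1405 0.    ]
scene holder [324.6 243.2] 0.76 [ 0.5526 -0.1574  0.    ]
scene probe_grip [324.6 206.1] 0.88 [ 0.5512 -0.1515  0.1   ]
scene marker [223.6 233.1] 0.63 [ 0.7587 -0.0121  0.    ]
scene tape_roll [325.5 210.4] 0.63 [ 0.6712 -0.2894  0.    ]
scene tape_roll [326.  214.2] 0.57 [ 0.6546 -0.2733  0.    ]
scene steel_square [132.  263.3] 0.97 
[... 352 characters left out ...]
[0.4174 0.0329 0.0267]
top ring [250.5 294.7] 0.78 [0.4335 0.0315 0.029 ]
top ring [255.3 224.1] 0.55 [0.6006 0.0202 0.029 ]
top board [203.8 240. ] 0.55 [0.5653 0.1514 0.    ]
top holder [328.8 246.8] 0.85 [ 0.5453 -0.1575  0.    ]
top probe_grip [330.5 166.7] 0.64 [ 0.7212 -0.157   0.1   ]
top probe_grip [329.6 244.3] 0.62 [ 0.5472 -0.1511  0.1   ]
top marker [266.7 166.5] 0.79 [ 0.7491 -0.0056  0.    ]
top marker [198.4 239.9] 0.34 [0.5657 0.1648 0.    ]
top tape_roll [388.1 195.2] 0.83 [ 0.6714 -0.3065  0.    ]
top tape_roll [325.9 247.5] 0.36 [ 0.5436 -0.1504  0.    ]
top steel_square [181.6 152.7] 0.81 [0.7884 0.2114 0.    ]
top glass_cutter [332.6 167.2] 0.68 [ 0.7446 -0.1713  0.    ]
```

```bash
python3 -c "
import cv2
i=cv2.imread('pics/top0.png')[120:330,150:430];j=cv2.imread('pics/scene0.png')[180:350,120:370]
cv2.imwrite('pics/tc.png',cv2.resize(i,(784,588),interpolation=2));cv2.imwrite('pics/sc.png',cv2.resize(j,(800,544),interpolation=2))"
```

```text
(no output)
```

View pics/tc.png

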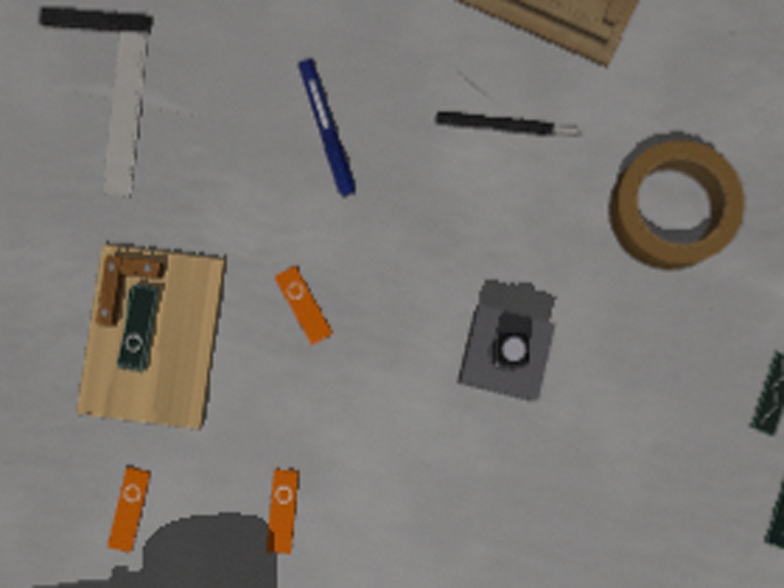

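View pics/sc.png

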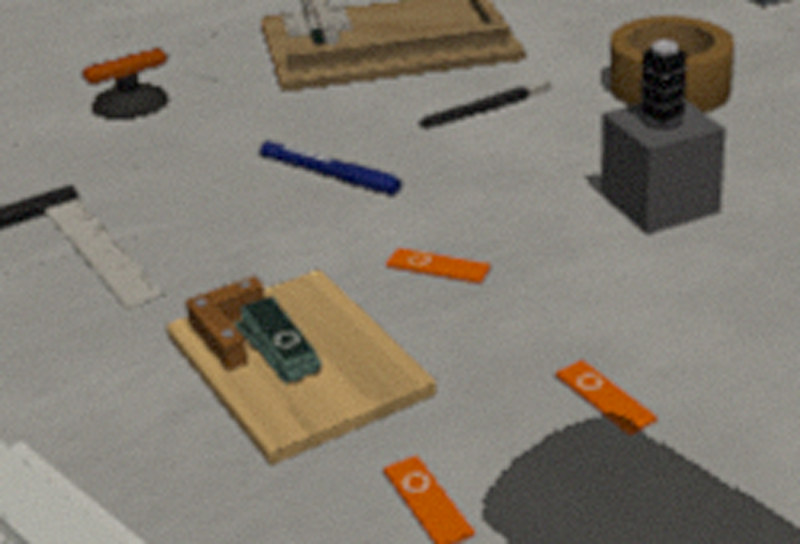

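The top crop shows the board with its dark strip stack at lower left, about (135,330) in the crop. The stops form an L with the corner at top left (115,262), and the ring sits towards the near end. The orange strips are look-alikes. The holder with the probe is at about (512,345). I'll bring the wrist camera over the board next.

```bash
cat >> h.py <<'E'
np.set_printoptions(precision=4,suppress=True)
def tool():
    s=get_state();return s,R.from_euler('xyz',s["ee_rot"]).as_matrix(),np.array(s["eef_pos"])
def delta(p,yaw=None,frm=None):
    s,M,o=tool(); o=o if frm is None else np.array(frm)
    d=M.T@(np.array(p)-o)/.25
    tw=0 if yaw is None else -((yaw-s["ee_rot"][2]+np.pi)%(2*np.pi)-np.pi)/np.pi
    print("d",np.round(d,4),"twist",round(tw,4),"t",round(s["t"],2),"pos",o,"rot",np.array(s["ee_rot"]),"F",np.array(s["force"]),"w",s["width"])
E
python3 -c "
from h import *
s,M,o=tool();T=np.array(calibration('wrist')['extrinsics'])
print(M.T@(T[:3,3]-o));print(M.T@T[:3,:3]);print(calibration('wrist')['camera_matrix'])
delta([.57,.15,.25],-1.72)
"
```

```text
[ 0.0642 -0.0008 -0.177 ]
[[-0.0002 -0.9694 -0.2454]
 [ 1.      0.0001 -0.0009]
 [ 0.0009 -0.2454  0.9694]]
[[300.7747   0.     280.2452]
 [  0.     300.7747 206.2794]
 [  0.       0.       1.    ]]
d [ 2.0598  1.5528 -0.1738] twist 0.4677 t 1.4 pos [0.1675 0.6539 0.2065] rot [ 3.1415  0.     -0.2508] F [ 0.1026 -0.628   0.4112] w 0.08748872180486955
```

>>> arm_command(commands=[{"tx": 0.2,"ty": 0.15,"tz": -0.05},{"tx": 0.35,"ty": 0.26,"tz": -0.08},{"tx": 0.48,"ty": 0.36,"tz": -0.1},{"tx": 0.6,"ty": 0.46,"tz": -0.12},{"tx": 0.72,"ty": 0.55,"tz": -0.15},{"tx": 0.84,"ty": 0.64,"tz": -0.17},{"tx": 0.94,"ty": 0.72,"tz": -0.17},{"tx": 1,"ty": 0.78,"tz": -0.17}], claw=0, grip_force=20)

```text
invalid input
```

>>> arm_command(commands=[{"tx": 0.12,"ty": 0.09,"twist": 0.035},{"tx": 0.25,"ty": 0.19,"twist": 0.075},{"tx": 0.38,"ty": 0.29,"twist": 0.11},{"tx": 0.5,"ty": 0.38,"twist": 0.15},{"tx": 0.63,"ty": 0.48,"twist": 0.19},{"tx": 0.76,"ty": 0.57,"twist": 0.23},{"tx": 0.88,"ty": 0.67,"twist": 0.26},{"tx": 1,"ty": 0.76,"twist": 0.3}])

```text
invalid input
```

```bash
python3 -c "
from h import *
delta([.57,.15,.25],-1.72)
"
```

```text
d [ 2.0598  1.5528 -0.1738] twist 0.4677 t 1.4 pos [0.1675 0.6539 0.2065] rot [ 3.1415  0.     -0.2508] F [ 0.1026 -0.628   0.4112] w 0.08748872180486955
```

>>> arm_command(commands=[{"tx": 0.12,"ty": 0.09,"tz": -0.05,"twist": 0},{"tx": 0.25,"ty": 0.2,"tz": -0.08,"twist": 0},{"tx": 0.38,"ty": 0.3,"tz": -0.1,"twist": 0},{"tx": 0.5,"ty": 0.39,"tz": -0.12,"twist": 0},{"tx": 0.63,"ty": 0.49,"tz": -0.15,"twist": 0},{"tx": 0.76,"ty": 0.58,"tz": -0.17,"twist": 0},{"tx": 0.88,"ty": 0.68,"tz": -0.17,"twist": 0},{"tx": 1,"ty": 0.78,"tz": -0.17,"twist": 0}], claw=0, grip_force=20)

```text
t: 2.07
eef_pos: [0.3623, 0.4015, 0.2498]
ee_rot: [-3.14, -0.0, -0.251]
force: [0.5, 0.8, -0.4]
width: 0.04
gripper_force: 0.0
```

>>> arm_command(commands=[{"tx": 0.12,"ty": 0.09,"tz": 0,"twist": 0.035},{"tx": 0.25,"ty": 0.19,"tz": 0,"twist": 0.075},{"tx": 0.38,"ty": 0.29,"tz": 0,"twist": 0.11},{"tx": 0.5,"ty": 0.38,"tz": 0,"twist": 0.15},{"tx": 0.63,"ty": 0.48,"tz": 0,"twist": 0.19},{"tx": 0.76,"ty": 0.57,"tz": 0,"twist": 0.23},{"tx": 0.88,"ty": 0.67,"tz": 0,"twist": 0.26},{"tx": 1,"ty": 0.76,"tz": 0,"twist": 0.3}])

```text
t: 2.73
eef_pos: [0.5572, 0.1549, 0.2494]
ee_rot: [-3.141, 0.0, -1.197]
force: [0.8, 0.5, -0.4]
width: 0.0003
gripper_force: 0.0
```

```bash
python3 -c "
from h import *
delta([.57,.15,.25],-1.72)
"
```

```text
d [ 0.0368 -0.0404 -0.0023] twist 0.1664 t 2.73 pos [0.5572 0.1549 0.2494] rot [-3.141   0.0001 -1.1972] F [ 0.845   0.4812 -0.4372] w 0.00025521232447362364
```

>>> arm_command(commands=[{"tx": 0.01,"ty": -0.01,"tz": 0,"twist": 0.035},{"tx": 0.02,"ty": -0.02,"tz": 0,"twist": 0.07},{"tx": 0.03,"ty": -0.03,"tz": 0,"twist": 0.1},{"tx": 0.037,"ty": -0.04,"tz": 0,"twist": 0.135},{"tx": 0.037,"ty": -0.04,"tz": 0,"twist": 0.166},{"tx": 0.037,"ty": -0.04,"tz": 0,"twist": 0.166},{"tx": 0.037,"ty": -0.04,"tz": 0,"twist": 0.166},{"tx": 0.037,"ty": -0.04,"tz": 0,"twist": 0.166}])

```text
t: 3.4
eef_pos: [0.569, 0.152, 0.2491]
ee_rot: [-3.142, 0.0, -1.711]
force: [0.5, -0.0, 0.3]
width: -0.0001
gripper_force: 0.0
```

```bash
python3 -c "
from h import *
delta([.57,.15,.25],-1.72)
cal=calibration('wrist');f=grab_frame('wrist');save(f,'pics/w1.png')
for q,z in dict(corner=.012,strip1_mid=.0141,strip2_mid=.0183,strip3_mid=.0225,strip4_mid=.0288,ring=.029,board=0).items():
    for r in spot_point(q,'wrist')[:2]: print(q,np.round(r['uv'],1),round(r['score'],2),onz(cal,r['uv'],z))
cv2.imwrite('pics/w1b.png',cv2.resize(f[:,:,::-1],(784,588),interpolation=2))
"
```

```text
d [ 0.0072 -0.0051 -0.0035] twist 0.0029 t 3.4 pos [0.569  0.152  0.2491] rot [-3.1415  0.0001 -1.7108] F [ 0.493  -0.0412  0.2679] w -9.768469667930215e-05
corner [246.3 197.6] 0.71 [0.619  0.1731 0.012 ]
strip4_mid [279.3 187.1] 0.75 [0.5703 0.1616 0.0288]
strip4_mid [382.1  77.2] 0.66 [0.4238 0.0413 0.0288]
ring [287.7 183.6] 0.93 [0.5585 0.1584 0.029 ]
ring [240.7  87.1] 0.93 [0.6002 0.0291 0.029 ]
board [276.7 185.8] 0.27 [0.5746 0.1645 0.    ]
```

View pics/w1b.png

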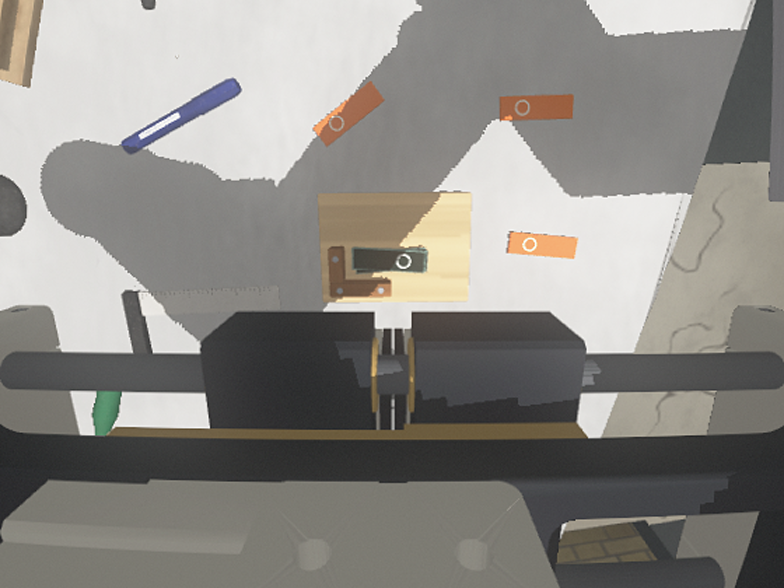

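The wrist view shows the board at (320-470, 190-300), with the stack at about (390,260) and the corner at about (345,278). The finger shapes are unclear, so I'll crop that part and enlarge the board.

```bash
python3 -c "
from h import *
cal=calibration('wrist');s,M,o=tool()
for d in ([0,0,0],[0,0,-.019],[0.0095,0,0],[-.0095,0,0],[0.0095,0,-.019],[0,.021,0],[0,-.021,0],[.0095,.021,-.03],[.0095,.021,-.066],[.039,.0965,-.066]): print(d,proj(cal,o+M@np.array(d)))
f=cv2.imread('pics/w1.png')
a=cv2.resize(f[130:220,215:345],(780,540),interpolation=cv2.INTER_CUBIC)
b=cv2.resize(f[215:310,140:425],(780,260),interpolation=cv2.INTER_CUBIC)
cv2.imwrite('pics/w1c.png',cv2.resize(np.vstack([a,b]),(585,600)))
"
```

```text
[0, 0, 0] [278.0602 236.9365]
[0, 0, -0.019] [277.82   248.5801]
[0.0095, 0, 0] [278.0296 222.3745]
[-0.0095, 0, 0] [278.0905 251.1172]
[0.0095, 0, -0.019] [277.7821 232.5907]
[0, 0.021, 0] [311.7278 236.9155]
[0, -0.021, 0] [244.4023 236.9164]
[0.0095, 0.021, -0.03] [318.0468 239.5708]
[0.0095, 0.021, -0.066] [328.8136 270.9975]
[0.039, 0.0965, -0.066] [522.2561 200.0674]
```

View pics/w1c.png

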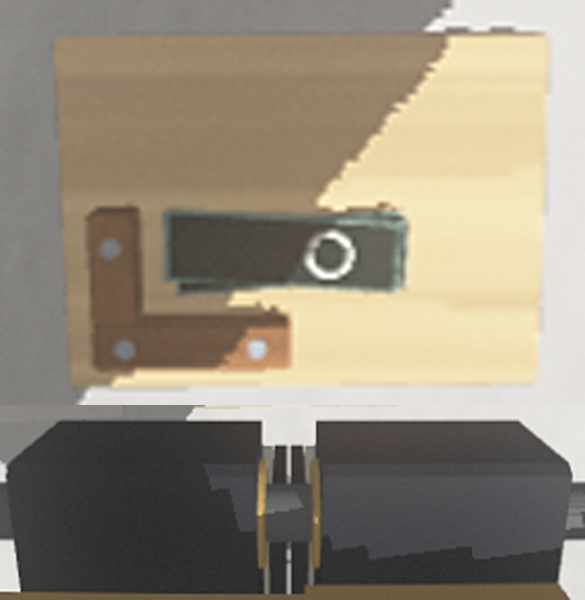

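```bash
cat > fit.py <<'E'
from h import *
# use pose at w1 (arm not moved since)
cal=calibration('wrist')
c=np.array([[55,37],[547,33],[540,385],[75,385]])/4.5+[215,130]
P=np.array([onz(cal,u,.012) for u in c]);print(P)
for i in range(4): print(np.linalg.norm(P[i]-P[(i+1)%4]))
L=np.array([[75,-55],[-75,-55],[-75,55],[75,55]])/1000
H=L.T@(P[:,:2]-P[:,:2].mean(0));yaw=np.arctan2(H[0,1]-H[1,0],H[0,0]+H[1,1]);print("yaw",yaw,P.mean(0))
Rz=np.array([[np.cos(yaw),-np.sin(yaw)],[np.sin(yaw),np.cos(yaw)]])
print("corner",P[:,:2].mean(0)+Rz@[.05,.03])
q=np.array([[140,315],[140,210],[290,315],[290,368],[95,368]])/4.5+[215,130]
C=P[:,:2].mean(0)+Rz@[.05,.03]
for u in q: p=onz(cal,u,.032); print("stop",p,Rz.T@(p[:2]-C)*1000)
q=np.array([[165,212],[405,218],[402,290],[165,282],[330,254]])/4.5+[215,130]
for u in q: p=onz(cal,u,.0288); print("strip4",Rz.T@(p[:2]-C)*1000)
E
python3 fit.py
```

```text
[[0.6308 0.0883 0.012 ]
 [0.4847 0.1082 0.012 ]
 [0.4977 0.217  0.012 ]
 [0.6444 0.1959 0.012 ]]
0.14742778929826944
0.10965493071486349
0.14816644079827512
0.10844501716963019
yaw -0.13314964446293237 [0.5644 0.1524 0.012 ]
corner [0.6179 0.1755]
stop [0.617  0.1721 0.032 ] [-0.4925 -3.4949]
stop [0.6116 0.1409 0.032 ] [ -1.6659 -35.1062]
stop [0.5726 0.1784 0.032 ] [-45.3411  -3.0489]
stop [0.5749 0.1947 0.032 ] [-45.1688  13.3658]
stop [0.6333 0.1863 0.032 ] [13.7457 12.7969]
strip4 [ -8.677  -33.9474]
strip4 [-79.6815 -31.4544]
strip4 [-78.9961  -9.6758]
strip4 [ -7.9893 -12.8237]
strip4 [-57.4355 -20.8411]
```

```bash
cat >> h.py <<'E'
C=np.array([.6175,.1752]);BY=-.137
RB=np.array([[np.cos(BY),-np.sin(BY)],[np.sin(BY),np.cos(BY)]])
def bw(x,y,z): return np.array([*(C+RB@[x/1000,y/1000]),z])
def wb(p): return RB.T@(np.array(p)[:2]-C)*1000
E
python3 -c "
from h import *
delta(bw(-40,-65,.04),-1.708);delta(bw(-40,-65,.0145),-1.708)"
```

```text
d [ 0.1413 -0.0202  0.8364] twist -0.0018 t 3.8 pos [0.569  0.1519 0.2491] rot [-3.1416  0.     -1.7137] F [-0.3807 -0.68    0.0311] w 0.0005986527009944895
d [ 0.1413 -0.0202  0.9384] twist -0.0018 t 3.8 pos [0.569  0.1519 0.2491] rot [-3.1416  0.     -1.7137] F [-0.3807 -0.68    0.0311] w 0.0005986527009944895
```

>>> arm_command(commands=[{"tx": 0.07,"ty": -0.01,"tz": 0.12,"twist": 0},{"tx": 0.14,"ty": -0.02,"tz": 0.25,"twist": 0},{"tx": 0.14,"ty": -0.02,"tz": 0.4,"twist": 0},{"tx": 0.14,"ty": -0.02,"tz": 0.55,"twist": 0},{"tx": 0.14,"ty": -0.02,"tz": 0.68,"twist": 0},{"tx": 0.14,"ty": -0.02,"tz": 0.78,"twist": 0},{"tx": 0.14,"ty": -0.02,"tz": 0.85,"twist": 0},{"tx": 0.14,"ty": -0.02,"tz": 0.88,"twist": 0}], claw=0.34)

```text
t: 4.47
eef_pos: [0.5674, 0.1157, 0.0261]
ee_rot: [3.138, -0.002, -1.714]
force: [0.3, -0.0, 0.1]
width: 0.0296
gripper_force: 0.0
```

```bash
python3 -c "
from h import *
delta(bw(-40,-65,.0145),-1.708)
f=grab_frame('wrist')
cv2.imwrite('pics/w2.png',cv2.resize(f[130:340,140:420,::-1],(784,588),interpolation=2))"
```

```text
d [-0.0032 -0.0063  0.0465] twist -0.002 t 4.47 pos [0.5674 0.1157 0.0261] rot [ 3.138  -0.0024 -1.7143] F [ 0.3402 -0.028   0.075 ] w 0.029644320572717046
```

View pics/w2.png

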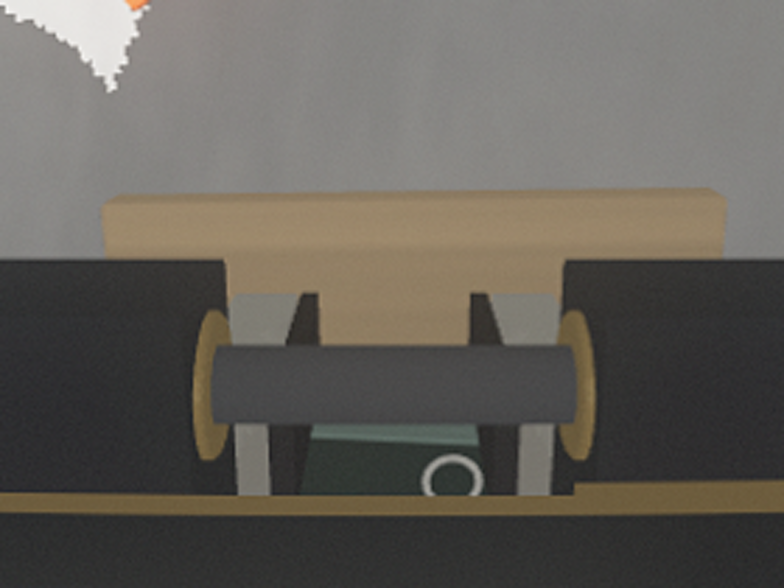

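The fingers are thick, with black pads and about 30 mm between them, and sit short of the stack (ring at (452,480)). I'll re-check the settled pose before going down.

>>> arm_command(commands=[{"tx": 0,"ty": 0,"tz": 0,"twist": 0},{"tx": 0,"ty": -0.02,"tz": 0,"twist": 0},{"tx": 0,"ty": -0.04,"tz": 0,"twist": 0},{"tx": 0,"ty": -0.04,"tz": 0.01,"twist": 0},{"tx": 0,"ty": -0.04,"tz": 0.02,"twist": 0},{"tx": 0,"ty": -0.04,"tz": 0.03,"twist": 0},{"tx": 0,"ty": -0.04,"tz": 0.03,"twist": 0},{"tx": 0,"ty": -0.04,"tz": 0.03,"twist": 0}], claw=0)

```text
t: 5.18
eef_pos: [0.5786, 0.115, 0.0214]
ee_rot: [3.141, -0.0, -1.714]
force: [0.4, 0.7, 0.8]
width: 0.0004
gripper_force: 0.0
```

```bash
python3 -c "
from h import *
delta(bw(-32,-65,.014),-1.708);s,M,o=tool();print(wb(o))"
```

```text
d [0.0004 0.0069 0.0297] twist -0.002 t 5.18 pos [0.5786 0.115  0.0214] rot [ 3.1412 -0.0002 -1.7141] F [0.4351 0.7035 0.8498] w 0.0003987319393155505
[-30.2784 -64.903 ]
```

>>> arm_command(commands=[{"tx": 0,"ty": 0,"tz": 0.015,"twist": 0.002},{"tx": 0,"ty": 0,"tz": 0.028,"twist": 0.002},{"tx": 0,"ty": 0,"tz": 0.028,"twist": 0.002},{"tx": -0.02,"ty": 0,"tz": 0.028,"twist": 0.002},{"tx": -0.035,"ty": 0,"tz": 0.028,"twist": 0.002},{"tx": -0.05,"ty": 0,"tz": 0.028,"twist": 0.002},{"tx": -0.06,"ty": 0,"tz": 0.028,"twist": 0.002},{"tx": -0.07,"ty": 0,"tz": 0.028,"twist": 0.002}])

```text
t: 5.85
eef_pos: [0.5815, 0.133, 0.0147]
ee_rot: [-3.141, 0.0, -1.72]
force: [0.1, -0.2, -0.4]
width: 0.0006
gripper_force: 0.0
```

>>> arm_command(commands=[{"tx": -0.007,"ty": 0,"tz": 0,"twist": 0},{"tx": -0.014,"ty": 0,"tz": 0,"twist": 0},{"tx": -0.021,"ty": 0,"tz": 0,"twist": 0},{"tx": -0.028,"ty": 0,"tz": 0,"twist": 0},{"tx": -0.035,"ty": 0,"tz": 0,"twist": 0},{"tx": -0.042,"ty": 0,"tz": 0,"twist": 0},{"tx": -0.049,"ty": 0,"tz": 0,"twist": 0},{"tx": -0.055,"ty": 0,"tz": 0,"twist": 0}])

```text
t: 6.52
eef_pos: [0.5835, 0.1462, 0.0146]
ee_rot: [-3.142, -0.0, -1.72]
force: [-0.2, 0.4, -0.6]
width: 0.0005
gripper_force: 0.0
```

```bash
python3 -c "
from h import *
delta(bw(-32,-31.5,.014),-1.708);s,M,o=tool();print(wb(o))"
```

```text
d [-0.0073  0.0092  0.0023] twist -0.0039 t 6.52 pos [0.5835 0.1462 0.0146] rot [-3.1416 -0.     -1.7204] F [-0.192   0.3737 -0.6269] w 0.00046851865867033346
[-29.7275 -33.365 ]
```

>>> arm_command(commands=[{"tx": 0,"ty": 0,"tz": 0,"twist": -0.004},{"tx": -0.002,"ty": 0,"tz": 0,"twist": -0.004},{"tx": -0.004,"ty": 0,"tz": 0,"twist": -0.004},{"tx": -0.005,"ty": 0,"tz": 0,"twist": -0.004},{"tx": -0.006,"ty": 0,"tz": 0,"twist": -0.004},{"tx": -0.007,"ty": 0,"tz": 0,"twist": -0.004},{"tx": -0.008,"ty": 0,"tz": 0,"twist": -0.004},{"tx": -0.008,"ty": 0,"tz": 0,"twist": -0.004}])

```text
t: 7.18
eef_pos: [0.5837, 0.148, 0.0146]
ee_rot: [3.142, -0.0, -1.708]
force: [0.3, -0.2, -0.6]
width: 0.0004
gripper_force: 0.0
```

>>> arm_command(commands=[{"tx": -0.001,"ty": 0,"tz": 0,"twist": 0},{"tx": -0.002,"ty": 0,"tz": 0,"twist": 0},{"tx": -0.002,"ty": 0,"tz": 0,"twist": 0},{"tx": -0.003,"ty": 0,"tz": 0,"twist": 0},{"tx": -0.003,"ty": 0,"tz": 0,"twist": 0},{"tx": -0.004,"ty": 0,"tz": 0,"twist": 0},{"tx": -0.004,"ty": 0,"tz": 0,"twist": 0},{"tx": -0.004,"ty": 0,"tz": 0,"twist": 0}])

```text
t: 7.85
eef_pos: [0.5839, 0.149, 0.0146]
ee_rot: [-3.142, 0.0, -1.708]
force: [-0.8, -0.3, 0.3]
width: 0.0006
gripper_force: 0.0
```

>>> arm_command(commands=[{"tx": -0.001,"ty": 0,"tz": 0,"twist": 0},{"tx": -0.002,"ty": 0,"tz": 0,"twist": 0},{"tx": -0.003,"ty": 0,"tz": 0,"twist": 0},{"tx": -0.004,"ty": 0,"tz": 0,"twist": 0},{"tx": -0.005,"ty": 0,"tz": 0,"twist": 0},{"tx": -0.006,"ty": 0,"tz": 0,"twist": 0},{"tx": -0.006,"ty": 0,"tz": 0,"twist": 0},{"tx": -0.006,"ty": 0,"tz": 0,"twist": 0}])

```text
t: 8.52
eef_pos: [0.5841, 0.1505, 0.0146]
ee_rot: [-3.142, 0.0, -1.708]
force: [-0.7, -0.3, -0.3]
width: 0.0004
gripper_force: 0.0
```

```bash
python3 -c "
from h import *
delta(bw(-32,-31.5,.014),-1.708);s,M,o=tool();print(wb(o))
f=grab_frame('wrist');a=f[215:340,140:420,::-1]
g=grab_frame('scene');b=g[255:310,160:245,::-1]
cv2.imwrite('pics/w3.png',np.vstack([cv2.resize(a,(600,268),interpolation=2),cv2.resize(b,(510,330),interpolation=2,).repeat(1,1) if 0 else cv2.resize(b,(600,330),interpolation=2)]))"
```

```text
d [0.01   0.0091 0.0023] twist 0.0001 t 8.52 pos [0.5841 0.1505 0.0146] rot [-3.1416  0.     -1.7078] F [-0.7375 -0.2692 -0.2844] w 0.00040627507885525115
[-29.7133 -28.9941]
```

View pics/w3.png

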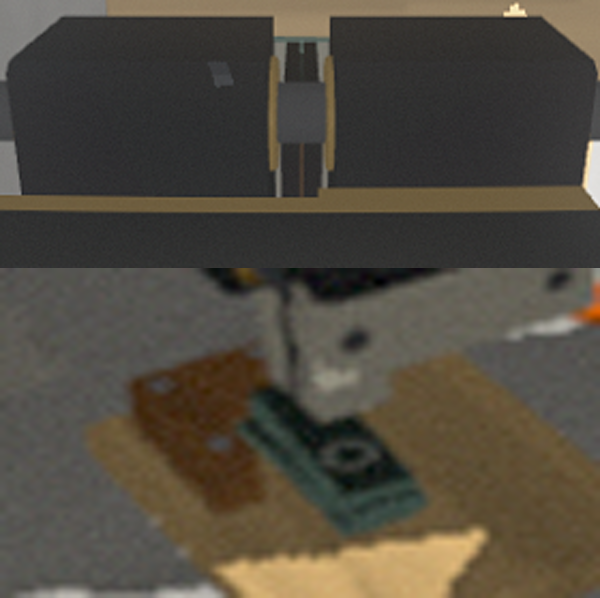

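The stack is squared against the finger but still a few mm short of the long stop, and no force shows yet. I'll keep pushing.

>>> arm_command(commands=[{"tx": -0.002,"ty": 0,"tz": 0,"twist": 0},{"tx": -0.004,"ty": 0,"tz": 0,"twist": 0},{"tx": -0.005,"ty": 0,"tz": 0,"twist": 0},{"tx": -0.006,"ty": 0,"tz": 0,"twist": 0},{"tx": -0.007,"ty": 0,"tz": 0,"twist": 0},{"tx": -0.008,"ty": 0,"tz": 0,"twist": 0},{"tx": -0.008,"ty": 0,"tz": 0,"twist": 0},{"tx": -0.008,"ty": 0,"tz": 0,"twist": 0}])

```text
t: 9.28
eef_pos: [0.5843, 0.1525, 0.0145]
ee_rot: [3.142, -0.0, -1.708]
force: [-0.5, -0.1, 0.4]
width: 0.0004
gripper_force: 0.0
```

>>> arm_command(commands=[{"tx": -0.001,"ty": 0,"tz": 0,"twist": 0},{"tx": -0.002,"ty": 0,"tz": 0,"twist": 0},{"tx": -0.003,"ty": 0,"tz": 0,"twist": 0},{"tx": -0.004,"ty": 0,"tz": 0,"twist": 0},{"tx": -0.005,"ty": 0,"tz": 0,"twist": 0},{"tx": -0.006,"ty": 0,"tz": 0,"twist": 0},{"tx": -0.006,"ty": 0,"tz": 0,"twist": 0},{"tx": -0.006,"ty": 0,"tz": 0,"twist": 0}])

```text
t: 9.95
eef_pos: [0.5846, 0.154, 0.0146]
ee_rot: [-3.142, -0.0, -1.708]
force: [-0.0, 0.5, -0.7]
width: 0.0002
gripper_force: 0.0
```

>>> arm_command(commands=[{"tx": -0.001,"ty": 0,"tz": 0,"twist": 0},{"tx": -0.002,"ty": 0,"tz": 0,"twist": 0},{"tx": -0.003,"ty": 0,"tz": 0,"twist": 0},{"tx": -0.004,"ty": 0,"tz": 0,"twist": 0},{"tx": -0.005,"ty": 0,"tz": 0,"twist": 0},{"tx": -0.005,"ty": 0,"tz": 0,"twist": 0},{"tx": -0.005,"ty": 0,"tz": 0,"twist": 0},{"tx": -0.005,"ty": 0,"tz": 0,"twist": 0}])

```text
t: 10.62
eef_pos: [0.5847, 0.1552, 0.0146]
ee_rot: [-3.142, -0.0, -1.708]
force: [0.2, -0.2, -1.0]
width: 0.0004
gripper_force: 0.0
```

```bash
python3 -c "
from h import *
s,M,o=tool();print(wb(o),s['force'])
g=grab_frame('scene');b=g[245:315,160:260,::-1]
g=grab_frame('top');a=g[195:280,170:240,::-1]
cv2.imwrite('pics/w4.png',np.hstack([cv2.resize(b,(440,308),interpolation=2),cv2.resize(a,(254,308),interpolation=2)]))"
```

```text
[-29.7125 -24.2967] [ 0.1891 -0.1849 -0.9688]
```

View pics/w4.png

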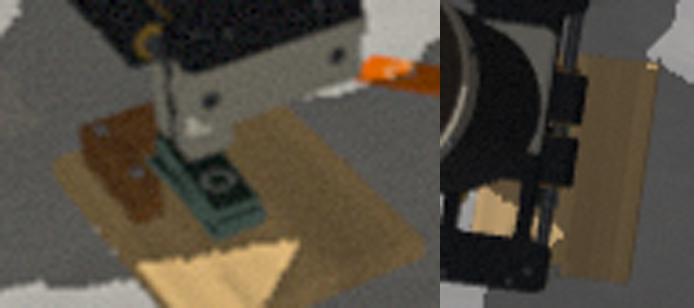

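```bash
python3 -c "
from h import *
cal=calibration('scene')
for n,p,z in [('nearL',(207,222),.0288),('nearR',(264,203),.0288),('farL',(155,150),.0288),('ring',(217,181),.0288),('stop endL',(135,208),.032),('stop endR',(160,200),.032),('stopfar',(82,122),.032),('board R',(425,240),.012),('board L far',(55,160),.012),('fingbotR',(235,150),.0146),('fingbotL',(185,160),.0288),('farL base',(152,165),.012)]:
    u=np.array(p)/4.4+[160,245]; print(n,wb(onz(cal,u,z)))
for hw in (3,9.5):
  for x,y in((-9,-24+hw),(-79,-24+hw),(-79,-2+hw),(-9,-2+hw)): print(hw,x,y,(proj(cal,bw(x,y,.0288))-[160,245])*4.4)
print((proj(cal,bw(-30,-24.3,.0146))-[160,245])*4.4)
"
```

```text
nearL [-77.8321  -6.5014]
nearR [-79.907  -32.3667]
farL [-16.2044 -10.66  ]
ring [-53.6732 -22.9529]
stop endL [-55.1768  15.8896]
stop endR [-56.1379   4.8083]
stopfar [19.1728  8.917 ]
board R [-122.8201  -86.3179]
board L far [26.499  21.4736]
fingbotR [-18.0012 -48.1608]
fingbotL [-31.0858 -18.323 ]
farL base [ -3.1211 -13.3184]
3 -9 -21 [169.4154 134.8261]
3 -79 -21 [239.1529 211.2896]
3 -79 1 [191.9869 229.7197]
3 -9 1 [124.1673 151.1733]
9.5 -9 -14.5 [156.1668 139.6125]
9.5 -79 -14.5 [225.3506 216.6828]
9.5 -79 7.5 [177.8035 235.262 ]
9.5 -9 7.5 [110.5747 156.084 ]
[199.0526 180.4641]
```

The finger seems to hover over the stack: its visible bottom projects as if about 20 mm above the reported TCP, and there has been no contact force. I'll back off over the bare board and find the real tip height by touch.

>>> arm_command(commands=[{"tx": 0.03,"ty": 0,"tz": 0,"twist": 0},{"tx": 0.07,"ty": 0,"tz": 0,"twist": 0},{"tx": 0.11,"ty": 0,"tz": 0,"twist": 0},{"tx": 0.15,"ty": 0,"tz": 0,"twist": 0},{"tx": 0.17,"ty": 0,"tz": 0,"twist": 0},{"tx": 0.17,"ty": 0,"tz": 0.004,"twist": 0},{"tx": 0.17,"ty": 0,"tz": 0.008,"twist": 0},{"tx": 0.17,"ty": 0,"tz": 0.012,"twist": 0}])

```text
t: 11.38
eef_pos: [0.5791, 0.1131, 0.0116]
ee_rot: [-3.141, 0.0, -1.708]
force: [-0.1, 0.1, 0.5]
width: 0.0004
gripper_force: 0.0
```

>>> arm_command(commands=[{"tx": 0,"ty": 0,"tz": 0.002,"twist": 0},{"tx": 0,"ty": 0,"tz": 0.003,"twist": 0},{"tx": 0,"ty": 0,"tz": 0.004,"twist": 0},{"tx": 0,"ty": 0,"tz": 0.005,"twist": 0},{"tx": 0,"ty": 0,"tz": 0.006,"twist": 0},{"tx": 0,"ty": 0,"tz": 0.007,"twist": 0},{"tx": 0,"ty": 0,"tz": 0.008,"twist": 0},{"tx": 0,"ty": 0,"tz": 0.008,"twist": 0}])

```text
t: 12.05
eef_pos: [0.5789, 0.1131, 0.0095]
ee_rot: [3.142, -0.0, -1.708]
force: [-0.8, -0.1, 0.4]
width: 0.0002
gripper_force: 0.0
```

>>> arm_command(commands=[{"tx": 0,"ty": 0,"tz": 0.008,"twist": 0},{"tx": 0,"ty": 0,"tz": 0.016,"twist": 0},{"tx": 0,"ty": 0,"tz": 0.022,"twist": 0},{"tx": 0,"ty": 0,"tz": 0.026,"twist": 0},{"tx": 0,"ty": 0,"tz": 0.03,"twist": 0},{"tx": 0,"ty": 0,"tz": 0.034,"twist": 0},{"tx": 0,"ty": 0,"tz": 0.038,"twist": 0},{"tx": 0,"ty": 0,"tz": 0.04,"twist": 0}])

```text
t: 12.72
eef_pos: [0.5789, 0.1131, -0.0006]
ee_rot: [3.142, -0.0, -1.708]
force: [0.1, -0.9, 0.3]
width: 0.0007
gripper_force: 0.0
```

>>> arm_command(commands=[{"tx": 0,"ty": 0,"tz": 0.003,"twist": 0},{"tx": 0,"ty": 0,"tz": 0.006,"twist": 0},{"tx": 0,"ty": 0,"tz": 0.009,"twist": 0},{"tx": 0,"ty": 0,"tz": 0.011,"twist": 0},{"tx": 0,"ty": 0,"tz": 0.013,"twist": 0},{"tx": 0,"ty": 0,"tz": 0.015,"twist": 0},{"tx": 0,"ty": 0,"tz": 0.016,"twist": 0},{"tx": 0,"ty": 0,"tz": 0.016,"twist": 0}])

```text
t: 13.38
eef_pos: [0.5789, 0.1131, -0.0045]
ee_rot: [3.142, -0.0, -1.708]
force: [-0.1, -0.5, -0.1]
width: 0.0009
gripper_force: 0.0
```

```bash
python3 -c "
from h import *
s,M,o=tool();print(wb(o),o,s['force'])
g=grab_frame('scene');b=g[245:315,160:260,::-1]
f=grab_frame('wrist')[120:330,140:420,::-1]
cv2.imwrite('pics/w5.png',np.hstack([cv2.resize(b,(440,308),interpolation=2),cv2.resize(f,(360,308),interpolation=2)]))"
```

```text
[-29.742  -66.7764] [ 0.5789  0.1131 -0.0045] [-0.0854 -0.4904 -0.1272]
```

View pics/w5.png

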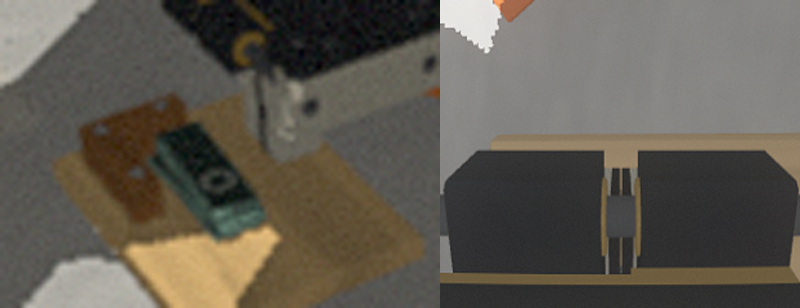

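The stack is untouched and its gap to the stops is still visible. The finger is just above the board on the -y side. I'll go on down to touch.

>>> arm_command(commands=[{"tx": 0,"ty": 0,"tz": 0.002,"twist": 0},{"tx": 0,"ty": 0,"tz": 0.004,"twist": 0},{"tx": 0,"ty": 0,"tz": 0.006,"twist": 0},{"tx": 0,"ty": 0,"tz": 0.008,"twist": 0},{"tx": 0,"ty": 0,"tz": 0.009,"twist": 0},{"tx": 0,"ty": 0,"tz": 0.01,"twist": 0},{"tx": 0,"ty": 0,"tz": 0.01,"twist": 0},{"tx": 0,"ty": 0,"tz": 0.01,"twist": 0}])

```text
t: 14.15
eef_pos: [0.5789, 0.1131, -0.0069]
ee_rot: [3.142, -0.0, -1.708]
force: [-0.5, 0.3, 0.1]
width: 0.0006
gripper_force: 0.0
```

>>> arm_command(commands=[{"tx": 0,"ty": 0,"tz": 0.001,"twist": 0},{"tx": 0,"ty": 0,"tz": 0.002,"twist": 0},{"tx": 0,"ty": 0,"tz": 0.003,"twist": 0},{"tx": 0,"ty": 0,"tz": 0.004,"twist": 0},{"tx": 0,"ty": 0,"tz": 0.004,"twist": 0},{"tx": 0,"ty": 0,"tz": 0.004,"twist": 0},{"tx": 0,"ty": 0,"tz": 0.004,"twist": 0},{"tx": 0,"ty": 0,"tz": 0.004,"twist": 0}])

```text
t: 14.82
eef_pos: [0.579, 0.1131, -0.0077]
ee_rot: [-3.141, 0.0, -1.708]
force: [-2.2, 0.2, 5.6]
width: 0.0004
gripper_force: 2.7
```

Contact is at a reported z of -0.0077, so the real tip sits about 19.5 mm behind the reported TCP. I'll raise 1.5 mm and push.

>>> arm_command(commands=[{"tx": 0,"ty": 0,"tz": -0.006,"twist": 0},{"tx": -0.01,"ty": 0,"tz": -0.006,"twist": 0},{"tx": -0.03,"ty": 0,"tz": -0.006,"twist": 0},{"tx": -0.05,"ty": 0,"tz": -0.006,"twist": 0},{"tx": -0.06,"ty": 0,"tz": -0.006,"twist": 0},{"tx": -0.07,"ty": 0,"tz": -0.006,"twist": 0},{"tx": -0.08,"ty": 0,"tz": -0.006,"twist": 0},{"tx": -0.088,"ty": 0,"tz": -0.006,"twist": 0}])

```text
t: 15.48
eef_pos: [0.5819, 0.1353, -0.0065]
ee_rot: [3.141, -0.0, -1.708]
force: [-1.1, 0.1, -0.0]
width: 0.0007
gripper_force: 0.0
```

>>> arm_command(commands=[{"tx": -0.006,"ty": 0,"tz": 0,"twist": 0},{"tx": -0.012,"ty": 0,"tz": 0,"twist": 0},{"tx": -0.018,"ty": 0,"tz": 0,"twist": 0},{"tx": -0.024,"ty": 0,"tz": 0,"twist": 0},{"tx": -0.03,"ty": 0,"tz": 0,"twist": 0},{"tx": -0.034,"ty": 0,"tz": 0,"twist": 0},{"tx": -0.038,"ty": 0,"tz": 0,"twist": 0},{"tx": -0.042,"ty": 0,"tz": 0,"twist": 0}])

```text
t: 16.15
eef_pos: [0.5832, 0.1453, -0.0065]
ee_rot: [3.141, -0.0, -1.708]
force: [0.3, -1.3, -0.5]
width: 0.0004
gripper_force: 0.5
```

>>> arm_command(commands=[{"tx": -0.002,"ty": 0,"tz": 0,"twist": 0},{"tx": -0.004,"ty": 0,"tz": 0,"twist": 0},{"tx": -0.006,"ty": 0,"tz": 0,"twist": 0},{"tx": -0.007,"ty": 0,"tz": 0,"twist": 0},{"tx": -0.008,"ty": 0,"tz": 0,"twist": 0},{"tx": -0.009,"ty": 0,"tz": 0,"twist": 0},{"tx": -0.01,"ty": 0,"tz": 0,"twist": 0},{"tx": -0.01,"ty": 0,"tz": 0,"twist": 0}])

```text
t: 16.82
eef_pos: [0.5832, 0.1457, -0.0065]
ee_rot: [3.14, -0.003, -1.708]
force: [1.0, -10.6, 1.2]
width: 0.0006
gripper_force: 4.9
```

```bash
python3 -c "
from h import *
s,M,o=tool();print(wb(o),o,s['force'])"
```

```text
[-29.9619 -33.9414] [ 0.5832  0.1457 -0.0065] [  1.0177 -10.6464   1.2301]
```

>>> arm_command(commands=[{"tx": 0.01,"ty": 0,"tz": 0,"twist": 0},{"tx": 0.04,"ty": 0,"tz": 0,"twist": 0},{"tx": 0.06,"ty": 0,"tz": -0.05,"twist": 0},{"tx": 0.06,"ty": 0.05,"tz": -0.12,"twist": 0},{"tx": 0.02,"ty": 0.15,"tz": -0.12,"twist": 0},{"tx": -0.03,"ty": 0.25,"tz": -0.12,"twist": 0},{"tx": -0.074,"ty": 0.33,"tz": -0.12,"twist": 0},{"tx": -0.074,"ty": 0.37,"tz": -0.12,"twist": 0}])

```text
t: 17.48
eef_pos: [0.4935, 0.1802, 0.0248]
ee_rot: [-3.14, 0.002, -1.707]
force: [0.3, 0.3, -0.5]
width: 0.0006
gripper_force: 0.0
```

>>> arm_command(commands=[{"tx": 0,"ty": 0,"tz": 0,"twist": 0},{"tx": 0,"ty": 0,"tz": 0.05,"twist": 0},{"tx": 0,"ty": 0,"tz": 0.09,"twist": 0},{"tx": 0,"ty": 0,"tz": 0.12,"twist": 0},{"tx": 0,"ty": 0,"tz": 0.12,"twist": 0},{"tx": 0,"ty": 0,"tz": 0.12,"twist": 0},{"tx": 0,"ty": 0,"tz": 0.12,"twist": 0},{"tx": 0,"ty": 0,"tz": 0.12,"twist": 0}])

```text
t: 18.15
eef_pos: [0.4947, 0.1784, -0.0067]
ee_rot: [3.141, -0.0, -1.708]
force: [0.4, -0.4, 0.3]
width: 0.0007
gripper_force: 0.0
```

```bash
python3 -c "
from h import *
s,M,o=tool();print(wb(o),o,s['force'],s['ee_rot'])
cal=calibration('wrist');f=grab_frame('wrist');save(f,'pics/w6.png')
for q in('ring','corner','strip4_mid'):
  for r in spot_point(q,'wrist')[:1]: print(q,r['score'],wb(onz(cal,r['uv'],.0288)))
cv2.imwrite('pics/w6c.png',cv2.resize(f[150:330,120:420,::-1],(800,480),interpolation=2))
"
```

```text
[-122.062   -13.5898] [ 0.4947  0.1784 -0.0067] [ 0.3945 -0.3724  0.2574] [ 3.1413 -0.0004 -1.7083]
ring 0.56 [-175.2363  -41.0882]
corner 0.71 [-11.7361  -9.9181]
strip4_mid 0.97 [-187.1662  -39.1391]
```

View pics/w6c.png

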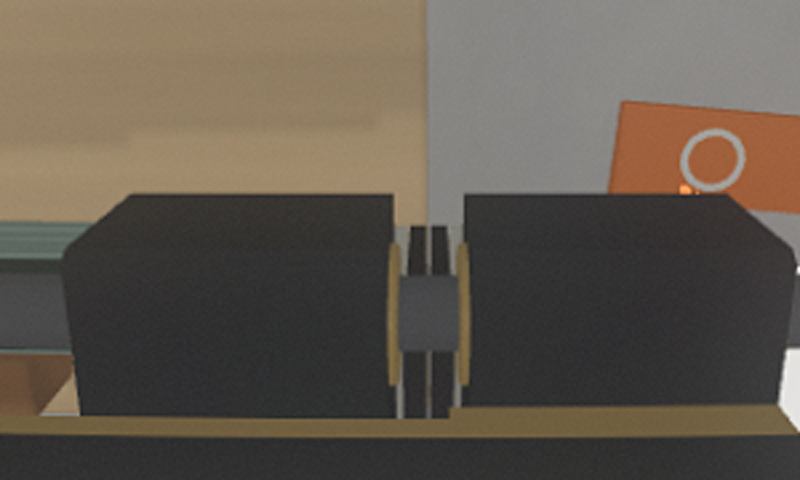

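>>> arm_command(commands=[{"tx": 0,"ty": -0.01,"tz": 0,"twist": 0},{"tx": 0,"ty": -0.02,"tz": 0,"twist": 0},{"tx": 0,"ty": -0.03,"tz": 0,"twist": 0},{"tx": 0,"ty": -0.04,"tz": 0,"twist": 0},{"tx": 0,"ty": -0.05,"tz": 0,"twist": 0},{"tx": 0,"ty": -0.06,"tz": 0,"twist": 0},{"tx": 0,"ty": -0.07,"tz": 0,"twist": 0},{"tx": 0,"ty": -0.08,"tz": 0,"twist": 0}])

```text
t: 19.02
eef_pos: [0.5147, 0.176, -0.0065]
ee_rot: [3.142, -0.0, -1.708]
force: [-0.4, -0.5, 0.5]
width: 0.0006
gripper_force: 0.0
```

>>> arm_command(commands=[{"tx": 0,"ty": -0.005,"tz": 0,"twist": 0},{"tx": 0,"ty": -0.01,"tz": 0,"twist": 0},{"tx": 0,"ty": -0.015,"tz": 0,"twist": 0},{"tx": 0,"ty": -0.02,"tz": 0,"twist": 0},{"tx": 0,"ty": -0.023,"tz": 0,"twist": 0},{"tx": 0,"ty": -0.026,"tz": 0,"twist": 0},{"tx": 0,"ty": -0.028,"tz": 0,"twist": 0},{"tx": 0,"ty": -0.03,"tz": 0,"twist": 0}])

```text
t: 19.68
eef_pos: [0.5218, 0.1749, -0.0064]
ee_rot: [3.142, -0.0, -1.708]
force: [-0.4, -0.0, -0.7]
width: 0.0005
gripper_force: 0.1
```

```bash
python3 -c "
from h import *
s,M,o=tool();print(wb(o),o,s['force'],s['ee_rot'])"
```

```text
[-94.7455 -13.3161] [ 0.5218  0.1749 -0.0064] [-0.3906 -0.025  -0.6707] [ 3.1415 -0.     -1.7078]
```

>>> arm_command(commands=[{"tx": 0,"ty": -0.004,"tz": 0,"twist": 0},{"tx": 0,"ty": -0.007,"tz": 0,"twist": 0},{"tx": 0,"ty": -0.01,"tz": 0,"twist": 0},{"tx": 0,"ty": -0.012,"tz": 0,"twist": 0},{"tx": 0,"ty": -0.014,"tz": 0,"twist": 0},{"tx": 0,"ty": -0.015,"tz": 0,"twist": 0},{"tx": 0,"ty": -0.016,"tz": 0,"twist": 0},{"tx": 0,"ty": -0.016,"tz": 0,"twist": 0}])

```text
t: 20.35
eef_pos: [0.5258, 0.1744, -0.0064]
ee_rot: [-3.142, -0.0, -1.708]
force: [-0.6, 0.9, 0.0]
width: 0.0005
gripper_force: 0.0
```

```bash
python3 -c "
from h import *
s,M,o=tool();print(wb(o),o,s['force'],s['ee_rot'])"
```

```text
[-90.6887 -13.269 ] [ 0.5258  0.1744 -0.0064] [-0.5738  0.8548  0.0258] [-3.1416 -0.     -1.7078]
```

>>> arm_command(commands=[{"tx": 0,"ty": -0.002,"tz": 0,"twist": 0},{"tx": 0,"ty": -0.004,"tz": 0,"twist": 0},{"tx": 0,"ty": -0.006,"tz": 0,"twist": 0},{"tx": 0,"ty": -0.008,"tz": 0,"twist": 0},{"tx": 0,"ty": -0.009,"tz": 0,"twist": 0},{"tx": 0,"ty": -0.01,"tz": 0,"twist": 0},{"tx": 0,"ty": -0.011,"tz": 0,"twist": 0},{"tx": 0,"ty": -0.011,"tz": 0,"twist": 0}])

```text
t: 21.02
eef_pos: [0.5286, 0.1741, -0.0064]
ee_rot: [-3.142, -0.0, -1.708]
force: [-0.3, 0.3, -1.0]
width: 0.0005
gripper_force: 0.1
```

```bash
python3 -c "
from h import *
s,M,o=tool();print(wb(o),o,s['force'],s['ee_rot'])"
```

```text
[-87.947  -13.2842] [ 0.5286  0.1741 -0.0064] [-0.2598  0.3282 -0.9861] [-3.1416 -0.     -1.7079]
```

>>> arm_command(commands=[{"tx": 0,"ty": -0.002,"tz": 0,"twist": 0},{"tx": 0,"ty": -0.004,"tz": 0,"twist": 0},{"tx": 0,"ty": -0.006,"tz": 0,"twist": 0},{"tx": 0,"ty": -0.008,"tz": 0,"twist": 0},{"tx": 0,"ty": -0.009,"tz": 0,"twist": 0},{"tx": 0,"ty": -0.01,"tz": 0,"twist": 0},{"tx": 0,"ty": -0.011,"tz": 0,"twist": 0},{"tx": 0,"ty": -0.011,"tz": 0,"twist": 0}])

```text
t: 21.68
eef_pos: [0.5313, 0.1737, -0.0064]
ee_rot: [-3.142, -0.0, -1.708]
force: [-0.1, -0.0, 0.1]
width: 0.0004
gripper_force: 0.1
```

```bash
python3 -c "
from h import *
s,M,o=tool();print(wb(o),o,s['force'],s['ee_rot'])"
```

```text
[-85.1866 -13.2834] [ 0.5313  0.1737 -0.0064] [-0.1034 -0.0267  0.1348] [-3.1416 -0.     -1.7078]
```

>>> arm_command(commands=[{"tx": 0,"ty": -0.002,"tz": 0,"twist": 0},{"tx": 0,"ty": -0.004,"tz": 0,"twist": 0},{"tx": 0,"ty": -0.006,"tz": 0,"twist": 0},{"tx": 0,"ty": -0.008,"tz": 0,"twist": 0},{"tx": 0,"ty": -0.009,"tz": 0,"twist": 0},{"tx": 0,"ty": -0.01,"tz": 0,"twist": 0},{"tx": 0,"ty": -0.011,"tz": 0,"twist": 0},{"tx": 0,"ty": -0.011,"tz": 0,"twist": 0}])

```text
t: 22.35
eef_pos: [0.533, 0.1731, -0.0065]
ee_rot: [3.14, -0.001, -1.708]
force: [-5.5, 1.0, 3.0]
width: 0.0002
gripper_force: 3.0
```

```bash
python3 -c "
from h import *
s,M,o=tool();print(wb(o),o,s['force'],s['ee_rot'])
g=grab_frame('scene');save(g,'pics/s7.png');cal=calibration('scene')
print('exp finger',proj(cal,o+[0,0,.0195]),proj(cal,bw(0,-2.4,.0288)))
for n in('strip4_mid','ring','corner','strip1_mid'):
  for r in spot_point(n,'scene')[:3]: print(n,np.round(r['score'],2),np.round(r['uv'],1),wb(onz(cal,r['uv'],.0288)))
"
```

```text
[-83.3778 -13.579 ] [ 0.533   0.1731 -0.0065] [-5.5409  1.007   2.9846] [ 3.1403 -0.0006 -1.708 ]
exp finger [212.5107 302.4449] [187.9685 276.6441]
strip4_mid 0.8 [253.5 336.9] [-222.9532  -19.8429]
strip4_mid 0.69 [309.2 304.8] [-209.8461 -144.6909]
strip4_mid 0.59 [199.  281.1] [-26.8017 -13.836 ]
ring 0.74 [249.7 261.3] [ -23.0619 -131.1863]
ring 0.68 [248.9 330. ] [-204.3432  -22.1244]
ring 0.53 [301.8 298.3] [-186.9739 -145.155 ]
corner 0.89 [188.2 282.5] [-18.8568   5.3521]
```

>>> arm_command(commands=[{"tx": 0,"ty": -0.002,"tz": 0,"twist": 0},{"tx": 0,"ty": -0.004,"tz": 0,"twist": 0},{"tx": 0,"ty": -0.004,"tz": 0,"twist": 0},{"tx": 0,"ty": -0.004,"tz": 0,"twist": 0},{"tx": 0,"ty": 0.002,"tz": 0,"twist": 0},{"tx": 0,"ty": 0.02,"tz": 0,"twist": 0},{"tx": 0,"ty": 0.05,"tz": 0,"twist": 0},{"tx": 0,"ty": 0.05,"tz": -0.1,"twist": 0}])

```text
t: 23.27
eef_pos: [0.5177, 0.1732, 0.0149]
ee_rot: [3.136, -0.005, -1.709]
force: [-0.6, -0.5, -0.9]
width: 0.0002
gripper_force: 0.0
```

>>> arm_command(commands=[{"tx": 0.05,"ty": 0,"tz": -0.04,"twist": 0},{"tx": 0.14,"ty": -0.05,"tz": -0.04,"twist": 0},{"tx": 0.14,"ty": -0.18,"tz": -0.04,"twist": 0},{"tx": 0.14,"ty": -0.27,"tz": -0.04,"twist": 0},{"tx": 0.14,"ty": -0.27,"tz": 0.04,"twist": 0},{"tx": 0.14,"ty": -0.27,"tz": 0.1,"twist": 0},{"tx": 0.12,"ty": -0.27,"tz": 0.1,"twist": 0},{"tx": 0.1,"ty": -0.27,"tz": 0.1,"twist": 0}])

```text
t: 23.93
eef_pos: [0.585, 0.1402, -0.0066]
ee_rot: [-3.141, -0.0, -1.709]
force: [-0.8, 0.8, 0.2]
width: 0.0002
gripper_force: 0.0
```

```bash
python3 -c "
from h import *
s,M,o=tool();print(wb(o),o,s['force'],s['ee_rot'])"
```

```text
[-27.3808 -39.0564] [ 0.585   0.1402 -0.0066] [-0.8318  0.7742  0.1643] [-3.1415 -0.0001 -1.7088]
```

>>> arm_command(commands=[{"tx": -0.006,"ty": 0,"tz": 0,"twist": 0},{"tx": -0.012,"ty": 0,"tz": 0,"twist": 0},{"tx": -0.017,"ty": 0,"tz": 0,"twist": 0},{"tx": -0.02,"ty": 0,"tz": 0,"twist": 0},{"tx": -0.023,"ty": 0,"tz": 0,"twist": 0},{"tx": -0.026,"ty": 0,"tz": 0,"twist": 0},{"tx": -0.028,"ty": 0,"tz": 0,"twist": 0},{"tx": -0.028,"ty": 0,"tz": 0,"twist": 0}])

```text
t: 24.6
eef_pos: [0.5854, 0.1455, -0.0062]
ee_rot: [3.14, -0.003, -1.708]
force: [1.8, -11.2, 4.0]
width: 0.0007
gripper_force: 5.7
```

>>> arm_command(commands=[{"tx": 0.008,"ty": 0,"tz": 0,"twist": 0},{"tx": 0.03,"ty": 0,"tz": 0,"twist": 0},{"tx": 0.06,"ty": 0,"tz": 0,"twist": 0},{"tx": 0.1,"ty": 0,"tz": -0.1,"twist": 0},{"tx": 0.12,"ty": 0,"tz": -0.25,"twist": 0},{"tx": 0.12,"ty": 0.05,"tz": -0.4,"twist": 0},{"tx": 0.12,"ty": 0.05,"tz": -0.5,"twist": 0},{"tx": 0.12,"ty": 0.05,"tz": -0.55,"twist": 0}], claw=0.7)

```text
t: 25.27
eef_pos: [0.5708, 0.1203, 0.1355]
ee_rot: [-3.137, 0.003, -1.707]
force: [-0.0, 0.3, -0.4]
width: 0.0485
gripper_force: 0.0
```

```bash
python3 -c "
from h import *
s,M,o=tool();print(wb(o),o,s['force'],s['ee_rot'])
cal=calibration('wrist');f=grab_frame('wrist');save(f,'pics/w8.png')
for q,z in(('ring',.0288),('strip4_mid',.0288),('corner',.012)):
  for r in spot_point(q,'wrist')[:2]: print(q,round(r['score'],2),r['uv'],wb(onz(cal,r['uv'],z)))
for p in ((0,-2.4),(-70,-2.4),(-70,-24.4)): print(proj(cal,bw(*p,.0288)))
u=proj(cal,bw(-30,-12,.0288)).astype(int);a=f[max(0,u[1]-60):u[1]+60,u[0]-80:u[0]+80,::-1];print(u,a.shape)
cv2.imwrite('pics/w8c.png',cv2.resize(a,None,fx=4.8,fy=4.8,interpolation=2))
"
```

```text
[-38.8064 -60.7394] [0.5708 0.1203 0.1355] [-0.0268  0.3083 -0.3571] [-3.1366  0.0033 -1.7072]
ring 0.97 [416.8, 91.8] [-162.5204 -159.619 ]
ring 0.9 [234.3, 101.3] [   1.7458 -150.4745]
strip4_mid 0.8 [426.1, 89.6] [-170.8869 -161.675 ]
strip4_mid 0.72 [425.7, 217.6] [-184.0823  -41.632 ]
corner 0.69 [243.0, 246.6] [ 0.2827 -4.0273]
[241.2789 254.3396]
[310.0873 254.5253]
[310.6711 234.0912]
[270 245] (120, 160, 3)
```

View pics/w8c.png

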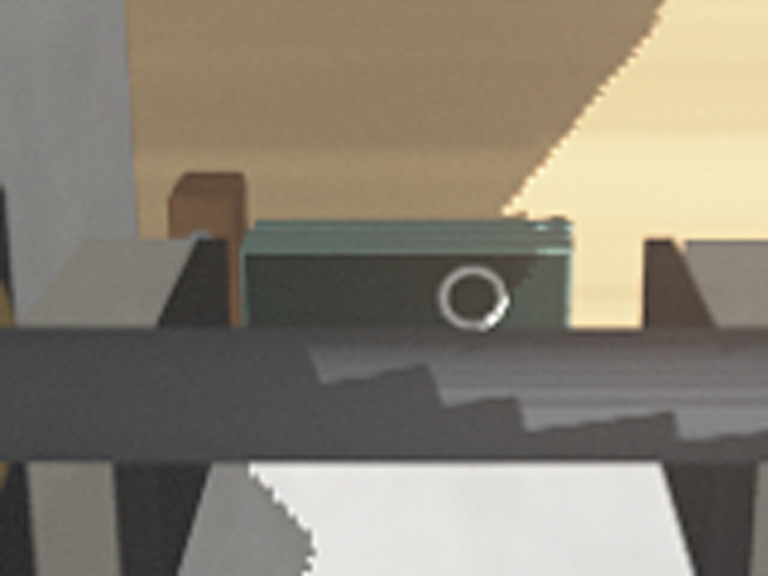

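The stack is square and touches the short stop, with all four front edges in line. The ring is at crop (473,298). Next I'll move over to the probe and measure it numerically.

```bash
python3 -c "
from h import *
cal=calibration('wrist')
for n,p in(('ring',(473,298)),('edgeL',(246,253)),('edgeR',(571,253)),('b1',(246,220))):
  u=np.array(p)/4.8+[190,185];z=.012 if n=='b1' else .0288;q=onz(cal,u,z);print(n,q,wb(q))
delta([.549,-.12,.20],-1.816)"
```

```text
ring [0.5663 0.1689 0.0288] [-49.8294 -13.2465]
edgeL [0.6112 0.1527 0.0288] [ -3.1674 -23.1166]
edgeR [0.5451 0.1618 0.0288] [-69.8757 -23.11  ]
b1 [0.6131 0.1511 0.012 ] [ -1.1024 -24.4856]
d [ 0.9613 -0.0512 -0.2767] twist 0.0344 t 25.47 pos [0.5692 0.1199 0.131 ] rot [-3.1414  0.0009 -1.708 ] F [ 0.7946  1.0782 -0.0959] w 0.059914464969241014
```

>>> arm_command(commands=[{"tx": 0.06,"ty": 0,"tz": -0.1,"twist": 0.01},{"tx": 0.2,"ty": -0.01,"tz": -0.18,"twist": 0.02},{"tx": 0.36,"ty": -0.02,"tz": -0.25,"twist": 0.034},{"tx": 0.52,"ty": -0.03,"tz": -0.28,"twist": 0.034},{"tx": 0.68,"ty": -0.04,"tz": -0.28,"twist": 0.034},{"tx": 0.82,"ty": -0.05,"tz": -0.28,"twist": 0.034},{"tx": 0.93,"ty": -0.05,"tz": -0.28,"twist": 0.034},{"tx": 0.96,"ty": -0.05,"tz": -0.28,"twist": 0.034}], claw=0.8)

```text
t: 26.13
eef_pos: [0.5474, -0.1229, 0.1993]
ee_rot: [3.139, -0.001, -1.818]
force: [-0.4, 0.2, -0.6]
width: 0.07
gripper_force: 0.0
```

```bash
cat > pv.py <<'E'
from h import *
import time,sys
grab_frame('wrist')
cal=calibration('wrist');f=grab_frame('wrist');n=sys.argv[1];save(f,f'pics/{n}.png')
s,M,o=tool();print(s['t'],o,s['ee_rot'])
np.save(n+'_T.npy',np.array(cal['extrinsics']))
for q,z in(('probe_grip',.1),('holder',0.),('probe',.07)):
  for r in spot_point(q,'wrist')[:2]: print(q,round(r['score'],2),np.round(r['uv'],1),onz(cal,r['uv'],z))
for q in('probe_grip','holder'):
  for r in regions_of(q,'wrist')[:1]:
    m=r['region'].astype(np.uint8);c=max(cv2.findContours(m,0,2)[0],key=cv2.contourArea)
    print(q,r['score'],r['rect'],m.sum());print(cv2.approxPolyDP(c,3,True)[:,0].tolist(),cv2.minAreaRect(c))
E
python3 pv.py w9
```

```text
26.2333 [ 0.5481 -0.1211  0.1994] [ 3.139  -0.0006 -1.8176]
probe_grip 0.98 [271.7 169.4] [ 0.5462 -0.1528  0.1   ]
holder 0.61 [275.4 159.6] [ 0.5443 -0.1518  0.    ]
probe 0.61 [272.5 161.3] [ 0.545  -0.1571  0.07  ]
probe_grip 0.94 [256.5, 150.1, 292.4, 188.1] 951
[[281, 152], [268, 151], [257, 159], [263, 187], [287, 181], [287, 162]] ((272.4000244140625, 167.79998779296875), (34.92580795288086, 31.021059036254883), 77.47119140625)
holder 0.85 [241.9, 133.2, 305.7, 196.1] 3078
[[303, 133], [241, 133], [243, 194], [303, 193]] ((272.5, 163.0), (64.0, 63.0), 90.0)
```

```bash
python3 -c "
import cv2
g=cv2.cvtColor(cv2.imread('pics/w9.png'),6)[145:195,250:298]
for i,r in enumerate(g): print(145+i,''.join(' .:-=+*#%@'[min(9,v//20)] for v in r))"
```

```text
145 ############################################%###
146 *###########################################%%##
147 *###+==+####++####################%%#######%#%%#
148 +===++++*==++=+#*+*#############################
149 ++++++++=+++++++++*#**#####################%####
150 ++++++++++++++++=++===+**#######################
151 +++++++++++++++++=======+=++*###################
152 +++++++++++++++===============*#################
153 +++++++++++++==========-=--=-=++*############%##
154 +++++=+++++++========-==--=--===+*##############
155 +++++++++++=====--==-==---------=+##############
156 ++++++++++==--==------=---------=+*#############
157 +++++++====------=---------------+**############
158 =+++=+====---=-------------------=+*############
159 +==++====-------------------------+**###########
160 =+=====---------------------------++*###########
161 =+=====---------------------------+***##########
162 ======-----------=+****++=--------=***##########
163 ======---------=+*########+=------=+**##########
164 ======--------+*###*####*##*=------++*##########
165 ======-------=#####*########*+-----+
[... 849 characters left out ...]
+##########
182 ==========-:--::-=*******=-::::::--=*###########
183 ==========------::-------:::---==+*#############
184 ==========-:-:-----:::::---==+*#################
185 ===========-::--::-----==+*#####################
186 ===========---:-----=+*#########################
187 =============----===+###########################
188 ====================+###########################
189 =====================+##########################
190 =====================+########################*+
191 =====================+######################*+==
192 =====================++####################**+==
193 ====================+#####################*=====
194 +++=========+=======+#################*=========
```

```bash
python3 -c "
from h import *
cal=calibration('wrist');p=onz(cal,(271.3,172.3),.129);print(p,'diam',np.linalg.norm(onz(cal,(261,172.3),.129)-onz(cal,(281.6,172.3),.129)))
print(onz(cal,(258.5,175),.127),onz(cal,(286.3,175),.127))
delta([p[0],p[1],.20],-1.601)
delta([p[0],p[1],.0705])"
```

```text
[ 0.5476 -0.1498  0.129 ] diam 0.017087496258597113
[ 0.5587 -0.1499  0.127 ] [ 0.5361 -0.1443  0.127 ]
d [ 0.123  -0.0236  0.0025] twist -0.0676 t 26.48 pos [ 0.5492 -0.1185  0.2006] rot [ 3.141  -0.0001 -1.8134] F [-0.9725 -0.098  -0.3932] w 0.0695733563793929
d [ 0.1229 -0.0239  0.5205] twist 0 t 26.48 pos [ 0.5492 -0.1185  0.2006] rot [ 3.141  -0.0001 -1.8134] F [-0.9725 -0.098  -0.3932] w 0.0695733563793929
```

```bash
python3 -c "
from h import *
cal=calibration('wrist');f=grab_frame('wrist');g=cv2.cvtColor(f,cv2.COLOR_RGB2GRAY)
for r in spot_point('probe_grip','wrist')[:1]: print(r['uv'],onz(cal,r['uv'],.1))
m=(g[150:195,255:295]>122).astype(np.uint8)
n,l,st,ce=cv2.connectedComponentsWithStats(m)
for i in range(1,n):
  if 150<st[i][4]<600: u=ce[i]+[255,150];print(st[i],u,onz(cal,u,.129))
  p=onz(cal,u,.129) if 150<st[i][4]<600 else None
  if p is not None: delta([p[0],p[1],.0705],-1.601)"
```

```text
[273.2, 165.2] [ 0.546  -0.1521  0.1   ]
[  8   7  20  20 327] [272.3792 166.5382] [ 0.5455 -0.1542  0.129 ]
d [ 0.1421 -0.0197  0.5215] twist -0.0675 t 26.58 pos [ 0.5493 -0.1185  0.2009] rot [ 3.1414  0.     -1.8132] F [ 0.0999 -0.7964  0.2657] w 0.06993189481561154
```

>>> arm_command(commands=[{"tx": 0.05,"ty": -0.01,"tz": 0,"twist": -0.03},{"tx": 0.1,"ty": -0.02,"tz": 0,"twist": -0.06},{"tx": 0.139,"ty": -0.02,"tz": 0.02,"twist": -0.069},{"tx": 0.139,"ty": -0.02,"tz": 0.12,"twist": -0.069},{"tx": 0.139,"ty": -0.02,"tz": 0.22,"twist": -0.069},{"tx": 0.139,"ty": -0.02,"tz": 0.3,"twist": -0.069},{"tx": 0.139,"ty": -0.02,"tz": 0.36,"twist": -0.069},{"tx": 0.139,"ty": -0.02,"tz": 0.4,"twist": -0.069}])

```text
t: 27.25
eef_pos: [0.5448, -0.1538, 0.0993]
ee_rot: [3.139, 0.0, -1.597]
force: [0.4, 0.0, -0.3]
width: 0.0702
gripper_force: 0.0
```

>>> arm_command(commands=[{"tx": 0,"ty": 0,"tz": 0.03,"twist": 0},{"tx": 0,"ty": 0,"tz": 0.06,"twist": 0},{"tx": 0,"ty": 0,"tz": 0.09,"twist": 0},{"tx": 0,"ty": 0,"tz": 0.11,"twist": 0},{"tx": 0,"ty": 0,"tz": 0.12,"twist": 0},{"tx": 0,"ty": 0,"tz": 0.12,"twist": 0},{"tx": 0,"ty": 0,"tz": 0.12,"twist": 0},{"tx": 0,"ty": 0,"tz": 0.12,"twist": 0}])

```text
t: 27.92
eef_pos: [0.546, -0.1545, 0.0716]
ee_rot: [-3.141, -0.0, -1.598]
force: [-0.2, -0.6, 0.5]
width: 0.0701
gripper_force: 0.0
```

```bash
python3 -c "
from h import *
delta([.5457,-.1535,.0705],-1.601)"
```

```text
d [-0.0038  0.0012  0.0043] twist 0.001 t 27.92 pos [ 0.546  -0.1545  0.0716] rot [-3.1407 -0.     -1.5978] F [-0.1731 -0.5566  0.5073] w 0.07008163706888237
```

>>> arm_command(commands=[{"tx": 0,"ty": 0,"tz": 0,"twist": 0},{"tx": 0,"ty": 0,"tz": 0,"twist": 0},{"tx": 0,"ty": 0,"tz": 0,"twist": 0},{"tx": 0,"ty": 0,"tz": 0,"twist": 0},{"tx": 0,"ty": 0,"tz": 0,"twist": 0},{"tx": 0,"ty": 0,"tz": 0,"twist": 0},{"tx": 0,"ty": 0,"tz": 0,"twist": 0},{"tx": 0,"ty": 0,"tz": 0,"twist": 0}], claw=0.15, grip_force=15)

```text
t: 28.58
eef_pos: [0.5457, -0.1544, 0.0711]
ee_rot: [-3.141, -0.0, -1.598]
force: [0.2, 0.3, -0.2]
width: 0.024
gripper_force: 15.0
```

>>> arm_command(commands=[{"tx": 0,"ty": 0,"tz": 0,"twist": 0},{"tx": 0,"ty": 0,"tz": 0,"twist": 0},{"tx": 0,"ty": 0,"tz": 0,"twist": 0},{"tx": 0,"ty": 0,"tz": 0,"twist": 0},{"tx": 0,"ty": 0,"tz": 0,"twist": 0},{"tx": 0,"ty": 0,"tz": 0,"twist": 0},{"tx": 0,"ty": 0,"tz": 0,"twist": 0},{"tx": 0,"ty": 0,"tz": 0,"twist": 0}], claw=0, grip_force=35)

```text
t: 29.25
eef_pos: [0.5456, -0.1544, 0.0711]
ee_rot: [-3.142, -0.0, -1.598]
force: [1.1, -0.1, 0.6]
width: 0.0239
gripper_force: 35.0
```

```bash
python3 -c "
from h import *
s,M,o=tool();print(s['width'],s['gripper_force'],s['moment'])
delta([.546,-.1545,.175])
o0=o
p=bw(-50,-13.4,0);print(p)
delta([p[0],p[1],.175],-1.708)"
```

```text
0.023865366385438753 34.996660351753235 [ 0.0914 -0.2519  0.0046]
d [ 0.0002 -0.0015 -0.4157] twist 0 t 29.25 pos [ 0.5456 -0.1544  0.0711] rot [-3.1415 -0.     -1.5979] F [ 1.0935 -0.1072  0.5568] w 0.023865366385438753
[0.5661 0.1688 0.    ]
d [-1.2945 -0.047  -0.4157] twist 0.035 t 29.25 pos [ 0.5456 -0.1544  0.0711] rot [-3.1415 -0.     -1.5979] F [ 1.0935 -0.1072  0.5568] w 0.023865366385438753
```

>>> arm_command(commands=[{"tx": 0,"ty": 0,"tz": -0.03,"twist": 0},{"tx": 0,"ty": 0,"tz": -0.08,"twist": 0},{"tx": 0,"ty": 0,"tz": -0.14,"twist": 0},{"tx": 0,"ty": 0,"tz": -0.2,"twist": 0},{"tx": 0,"ty": 0,"tz": -0.26,"twist": 0},{"tx": 0,"ty": 0,"tz": -0.32,"twist": 0},{"tx": 0,"ty": 0,"tz": -0.37,"twist": 0},{"tx": 0,"ty": 0,"tz": -0.4,"twist": 0}])

```text
t: 29.92
eef_pos: [0.5459, -0.1545, 0.173]
ee_rot: [-3.14, -0.0, -1.598]
force: [0.4, -0.2, -0.5]
width: 0.0237
gripper_force: 35.0
```

>>> arm_command(commands=[{"tx": -0.05,"ty": 0,"tz": 0,"twist": 0},{"tx": -0.15,"ty": 0,"tz": 0,"twist": 0},{"tx": -0.28,"ty": -0.01,"tz": 0,"twist": 0.01},{"tx": -0.42,"ty": -0.02,"tz": 0,"twist": 0.02},{"tx": -0.55,"ty": -0.03,"tz": 0,"twist": 0.03},{"tx": -0.67,"ty": -0.04,"tz": 0,"twist": 0.035},{"tx": -0.76,"ty": -0.045,"tz": 0,"twist": 0.035},{"tx": -0.8,"ty": -0.045,"tz": 0,"twist": 0.035}])

```text
t: 30.58
eef_pos: [0.5619, 0.0482, 0.1704]
ee_rot: [3.141, -0.0, -1.706]
force: [0.2, 0.2, -0.3]
width: 0.0238
gripper_force: 35.0
```

```bash
cat > rv.py <<'E'
from h import *
import sys
grab_frame('wrist');s,M,o=tool();cal=calibration('wrist');f=grab_frame('wrist')
print(s['t'],o,s['ee_rot'],s['width'],s['force'])
for q in('ring','probe_tip','strip4_mid'):
  for r in spot_point(q,'wrist')[:4]: print(q,round(r['score'],2),np.round(r['uv'],1),wb(onz(cal,r['uv'],.0288)))
cal=calibration('scene');grab_frame('scene')
for q,z in(('ring',.0288),('probe_tip',o[2]-.0515),('probe_grip',o[2]+.0285)):
  for r in spot_point(q,'scene')[:4]: print('sc',q,round(r['score'],2),np.round(r['uv'],1),wb(onz(cal,r['uv'],z)))
save(f,'pics/%s.png'%sys.argv[1])
delta(bw(-50,-13.4,.1),-1.708)
E
python3 rv.py w10
```

```text
30.6333 [0.5619 0.0484 0.1704] [ 3.1407  0.     -1.7054] 0.023665047237439923 [-0.3581  1.2386 -1.9495]
ring 0.91 [396.2 162.9] [-162.472  -164.7695]
ring 0.9 [240.5 171.5] [   3.1075 -154.9672]
ring 0.57 [290.1 290. ] [-51.0973 -14.8918]
strip4_mid 0.87 [248.7 161.7] [  -5.8499 -165.35  ]
strip4_mid 0.64 [404.9 158.9] [-171.479  -169.0848]
strip4_mid 0.63 [280.1 257.5] [-39.1974 -56.4498]
strip4_mid 0.56 [285.9 289.1] [-46.127  -16.0768]
sc ring 0.94 [249.1 328.6] [-201.5723  -24.15  ]
sc ring 0.48 [199.9 282.4] [-31.8292 -13.4141]
sc ring 0.33 [198.  284.5] [-36.0766  -7.4408]
sc probe_tip 0.44 [253.1 227.1] [ -43.2311 -131.6501]
sc probe_grip 0.86 [251.4 187.3] [ -32.4829 -138.1388]
sc probe_grip 0.2 [252.7 201.2] [ -88.47   -107.3783]
d [-0.4954  0.0527  0.2842] twist -0.0003 t 31.03 pos [0.5621 0.0443 0.1711] rot [ 3.1415 -0.0001 -1.7091] F [-0.3824 -0.6284 -2.012 ] w 0.02393620959552723
```

```bash
python3 -c "
from h import *
s,M,o=tool();cal=calibration('wrist');f=grab_frame('wrist')
for q in('ring',):
  for r in spot_point(q,'wrist')[:6]: print(q,round(r['score'],2),np.round(r['uv'],1),wb(onz(cal,r['uv'],.0288)))
print(o)
for p in((0,-2.4),(-70,-24.4),(-50,-13.4)): print(proj(cal,bw(*p,.0288)))
g=cv2.cvtColor(f,cv2.COLOR_RGB2GRAY)[276:312,234:324]
for i,r in enumerate(g): print(276+i,''.join(' .:-=+*#%@'[min(9,v//25)] for v in r))"
```

```text
ring 0.69 [394.2 166.4] [-160.0974 -164.5965]
ring 0.59 [242.8 176.4] [   1.6969 -153.845 ]
ring 0.47 [287.5 293.7] [-46.7607 -13.6443]
[0.5621 0.0443 0.1711]
[248.453  302.0335]
[307.2599 285.5223]
[290.2247 293.8768]
276 ::::::::::::::::::::::::::::::::::-::::::::::::::-::::::-:::::::::-::-::::::-:::::--:-::::
277 :::::::::::::::::::::::::::::::::-:::::::::::::::::::::::::::::::-:-::::::::-:::::-::::-::
278 ::::::::::::::::::::::::::::::::::::::::::::::::::::::::::::::::::-:::::::::::::::::::::::
279 ::::::::::::::::::::::::::::::::::::::::::::::::::::::::::::::::::::-:::::::::::::::::::::
280 ::::::::::::::::::::::::::::::::::::::::::::::::::::::::::::::::::::::::::::-:::::::::::::
281 ---------::::::::::::::::::----------------------------------------::::::::::::::::::-----
282 ========-..:.::.::........:=+=+++++++++++=++=====++=+====++++====+=:..::..::::::::::-=====
283 ========-......:::.........-++++++++++++++++++++++++++++++++++++++=.........::::::::-=====
284 ========-..:.:.:::.........-+++++++++++++++++++++++++++++++++++++=:..:.....::::::::.-=====
285 =========.....:.:.....
[... 1838 characters left out ...]
%%%%%%%%%%%%%%%%%%+..::::::.:======
305 =========-..:..::..:===============================*%%%%%%%%%%%%%%%%%%%%@#..::::::.:======
306 =========-.........:+++++++++++++++++++++++++++++++*%@@@@@@@@@@@@@@@@@@@@#..:..:...-======
307 --------------------=-=-----=====-=========-=========+===++===============----------------
308 ------------------------------------------------------------------------------------------
309 ------------------------------------------------------------------------------------------
310 ------------------------------------------------------------------------------------------
311 ------------------------------------------------------------------------------------------
```

>>> arm_command(commands=[{"tx": -0.06,"ty": 0.01,"tz": 0,"twist": 0},{"tx": -0.18,"ty": 0.02,"tz": 0,"twist": 0},{"tx": -0.32,"ty": 0.03,"tz": 0,"twist": 0},{"tx": -0.43,"ty": 0.04,"tz": 0.03,"twist": 0},{"tx": -0.496,"ty": 0.046,"tz": 0.1,"twist": 0},{"tx": -0.496,"ty": 0.046,"tz": 0.18,"twist": 0},{"tx": -0.496,"ty": 0.046,"tz": 0.25,"twist": 0},{"tx": -0.496,"ty": 0.046,"tz": 0.29,"twist": 0}])

```text
t: 31.8
eef_pos: [0.5668, 0.1693, 0.0964]
ee_rot: [3.139, -0.001, -1.708]
force: [-0.8, -0.5, -2.5]
width: 0.024
gripper_force: 35.0
```

>>> arm_command(commands=[{"tx": 0,"ty": 0,"tz": 0.004,"twist": 0},{"tx": 0,"ty": 0,"tz": 0.004,"twist": 0},{"tx": 0,"ty": 0,"tz": 0.004,"twist": 0},{"tx": 0,"ty": 0,"tz": 0.004,"twist": 0},{"tx": 0,"ty": 0,"tz": 0.004,"twist": 0},{"tx": 0,"ty": 0,"tz": 0.004,"twist": 0},{"tx": 0,"ty": 0,"tz": 0.004,"twist": 0},{"tx": 0,"ty": 0,"tz": 0.004,"twist": 0}])

```text
t: 32.47
eef_pos: [0.5679, 0.1696, 0.0979]
ee_rot: [-3.141, 0.0, -1.708]
force: [-0.7, 0.7, -2.0]
width: 0.0236
gripper_force: 35.0
```

```bash
python3 -c "
from h import *
s,M,o=tool();print(o,wb(o),s['ee_rot'],s['force'])
for c in('scene','top'):
  f=grab_frame(c);cal=calibration(c)
  for q in('ring','probe_tip','strip4_mid','corner'):
    for r in spot_point(q,c)[:5]: 
      w=wb(onz(cal,r['uv'],.0288))
      if abs(w[0]+40)<60 and abs(w[1]+10)<60: print(c,q,round(r['score'],2),np.round(r['uv'],1),w)
  t=proj(cal,[o[0],o[1],o[2]-.0611]);print(c,'tip',t,'ring',proj(cal,bw(-48.3,-13.3,.0288)))
  if c=='scene':
    u,v=t.astype(int);g=cv2.resize(cv2.cvtColor(f[v-22:v+22,u-32:u+28],cv2.COLOR_RGB2GRAY),None,fx=2,fy=1.2)
    print(u-32,v-22)
    for r in g: print(''.join(' .:-=+*#%@'[min(9,x//20)] for x in r))
"
```

```text
[0.5679 0.1696 0.0979] [-48.3654 -12.3181] [-3.1412  0.0003 -1.7079] [-0.6505  0.6582 -1.9822]
scene ring 0.75 [201.3 283.2] [-35.8577 -14.4993]
scene ring 0.72 [199.4 284.8] [-38.5592  -9.2332]
scene probe_tip 0.6 [202.8 278. ] [-21.481 -24.468]
scene strip4_mid 0.72 [200.1 285.7] [-42.0497  -9.0798]
scene strip4_mid 0.54 [200.6 281.3] [-29.2433 -16.1059]
scene corner 0.97 [188. 282.] [-17.0718   4.9901]
scene tip [202.677  283.2624] ring [203.512  286.5156]
170 261
--==--------============--=======-----===---==------========================--==*#%%%%%%%%%%%%%%%%%%%%%%%%%%%%%%%%%%%%%%
======---=----======--============---===--==--==----=================--=========*#%%%%%%%%%%%%%%%%%%%%%%%%%%%%%%%%%%%%%%
=====-----=-----====-============-======--======-------=====================-==+*#%%%%%%%%%%%%%%%%%%%%%%%%%%%%%%%%%%%%%%
===----=======-================---======---===---===----======================+*#%%%%%%%%%%%%%%%%%%%%%%%%%%%%%%%%%%%%%%%
===---========================----=========------------===============--====+*##%%%%%%%%%%%%%%%%%%%%%%%%%%%%%%%%%%%%%%%%
=========-===========--
[... 5286 characters left out ...]
====+++++++***
===============================++============--------==-----============-------==========++++++++++++++++++++**######%%%
==============================================-------------=======++===++++++==++++***++**####################%%%%%%%%%%
========================---====--==========================++***********####*****#########%%%%%%%%%%%%%%%%%%%%%%%%%%%%%%
========------=======-----======-=====-===++++*****+++++++**######%%####%%%%%%%%%%%%%%%%%%%%%%%%%%%%%%%%%%%%%%%%%%%%%%%%
top ring 0.65 [192.7 239.6] [-51.5035 -11.136 ]
top strip4_mid 0.71 [195.6 232.5] [-33.7066 -15.4474]
top corner 0.8 [193.6 216. ] [ 5.2918 -4.4365]
top tip [192.4832 238.1716] ring [193.7901 238.392 ]
```

```bash
python3 -c "
from h import *
cal=calibration('wrist');s,M,o=tool();f=grab_frame('wrist');g=cv2.cvtColor(f,cv2.COLOR_RGB2GRAY)
print(np.round(g[276:306,280].astype(int)),[int((g[r,240:320]>115).sum()) for r in range(282,300)])
r=290;w=np.where(g[r,240:320]>100)[0]+240;print(w.min(),w.max())
for R0 in(.0085,.009):
 for x in(-.002,0,.002):
  e=np.array([proj(cal,o+M@np.array([x+R0*np.cos(a),R0*np.sin(a),-.0579])) for a in np.linspace(0,6.28,200)])
  print(R0,x,e.max(0),e.min(0))
"
```

```text
[ 71  74  72  72  68  94 126 131 132 130 129 129 131 130 133 131 130 130
 130 130 129 131 123 185 222 223 223 222 222 224] [39, 39, 40, 41, 40, 40, 40, 38, 38, 36, 34, 32, 31, 30, 28, 24, 31, 56]
240 319
0.0085 -0.002 [296.4528 303.6711] [257.8016 269.0258]
0.0085 0 [296.5188 299.7265] [257.7077 264.7803]
0.0085 0.002 [296.5849 295.7474] [257.6135 260.4985]
0.009 -0.002 [297.5898 304.6518] [256.6651 267.9678]
0.009 0 [297.6604 300.7158] [256.5665 263.7132]
0.009 0.002 [297.7313 296.7453] [256.4675 259.4223]
```

>>> arm_command(commands=[{"tx": 0,"ty": -0.005,"tz": 0.006,"twist": 0},{"tx": 0,"ty": -0.005,"tz": 0.012,"twist": 0},{"tx": 0,"ty": -0.005,"tz": 0.018,"twist": 0},{"tx": 0,"ty": -0.005,"tz": 0.022,"twist": 0},{"tx": 0,"ty": -0.005,"tz": 0.026,"twist": 0},{"tx": 0,"ty": -0.005,"tz": 0.028,"twist": 0},{"tx": 0,"ty": -0.005,"tz": 0.028,"twist": 0},{"tx": 0,"ty": -0.005,"tz": 0.028,"twist": 0}])

```text
t: 33.68
eef_pos: [0.569, 0.1694, 0.0906]
ee_rot: [3.142, -0.0, -1.708]
force: [-1.0, -0.0, -1.0]
width: 0.0243
gripper_force: 35.0
```

>>> arm_command(commands=[{"tx": 0,"ty": 0,"tz": 0.003,"twist": 0},{"tx": 0,"ty": 0,"tz": 0.006,"twist": 0},{"tx": 0,"ty": 0,"tz": 0.008,"twist": 0},{"tx": 0,"ty": 0,"tz": 0.008,"twist": 0},{"tx": 0,"ty": 0,"tz": 0.008,"twist": 0},{"tx": 0,"ty": 0,"tz": 0.008,"twist": 0},{"tx": 0,"ty": 0,"tz": 0.008,"twist": 0},{"tx": 0,"ty": 0,"tz": 0.008,"twist": 0}])

```text
t: 34.35
eef_pos: [0.5691, 0.1695, 0.0886]
ee_rot: [-3.141, 0.0, -1.708]
force: [-0.7, 0.7, 0.7]
width: 0.0235
gripper_force: 35.0
```

```bash
cat > fz.py <<'E'
from h import *
F=[]
for _ in range(5):
    s,M,o=tool();F.append(s['force']);grab_frame('scene')
print(s['t'],o,wb(o),np.mean(F,0),np.std(F,0)[2],s['width'],s['ee_rot'])
E
python3 fz.py
```

```text
34.55 [0.5691 0.1695 0.0886] [-47.1291 -12.2753] [0.05   0.1596 0.4072] 0.3599528228540603 0.02347399872781096 [-3.1414  0.0001 -1.7078]
```

>>> arm_command(commands=[{"tx": 0,"ty": 0,"tz": 0.003,"twist": 0},{"tx": 0,"ty": 0,"tz": 0.006,"twist": 0},{"tx": 0,"ty": 0,"tz": 0.009,"twist": 0},{"tx": 0,"ty": 0,"tz": 0.012,"twist": 0},{"tx": 0,"ty": 0,"tz": 0.015,"twist": 0},{"tx": 0,"ty": 0,"tz": 0.018,"twist": 0},{"tx": 0,"ty": 0,"tz": 0.021,"twist": 0},{"tx": 0,"ty": 0,"tz": 0.022,"twist": 0}])

```text
t: 35.27
eef_pos: [0.5691, 0.1695, 0.083]
ee_rot: [-3.141, 0.0, -1.708]
force: [0.2, 0.1, 2.8]
width: 0.0234
gripper_force: 35.0
```

```bash
python3 fz.py
```

```text
35.4667 [0.5691 0.1695 0.0832] [-47.139  -12.2791] [0.1616 0.1228 1.9289] 0.4636793886548977 0.02379017000487418 [-3.1414  0.0001 -1.7078]
```

```bash
python3 -c "
from h import *
f=np.mean([grab_frame('scene').astype(float) for _ in range(8)],0)
cal=calibration('scene');s,M,o=tool()
print('tip',proj(cal,[o[0],o[1],.0288]))
print('cols 192..216')
for v in range(272,296): print(v,' '.join('%3d'%x for x in f[v,192:217].mean(-1)))
w=grab_frame('wrist');cw=calibration('wrist');print(proj(cw,[o[0],o[1],.0288]))
for q in('ring','probe_tip'):
  for r in spot_point(q,'scene')[:4]: print(q,round(r['score'],2),np.round(r['uv'],1))
"
```

```text
tip [202.7773 286.4137]
cols 192..216
272  46  47  47  40  40  52  78  88  92  90  90  89  84  79  74  73  74  73  74  74  73  77  74  76  75
273  45  46  40  31  23  42  74  91  92  90  90  88  84  81  75  73  73  72  75  73  74  76  76  75  75
274  36  30  20  19  18  36  70  90  91  91  90  90  86  80  74  75  71  73  73  72  73  74  73  75  74
275  20  20  19  21  16  28  65  89  90  90  91  89  86  79  75  73  74  72  73  73  73  73  76  71  76
276  20  24  20  20  20  25  67  88  90  91  88  89  87  81  76  73  73  72  72  73  72  72  72  73  74
277  18  18  23  20  19  22  65  90  92  91  89  88  86  81  78  74  75  72  73  73  71  74  72  71  72
278  21  20  18  23  18  23  60  86  91  90  90  87  86  82  78  76  73  73  73  73  71  73  72  73  72
279  28  25  17  19  17  21  47  79  89  92  90  88  86  83  82  78  78  74  72  72  73  71  72  71  73
280  32  21  20  21  21  20  42  74  92  92  91  89  86  83  83  82  79  78  72  75  73  73  73  72  71
281  41  29  19  19  19  18  33  62  77  84  89  87  74  68  78  83  81  79  77  73  73  70  72  72  72
282  48  38  27  20  2
[... 877 characters left out ...]
  48  58  63  66  69  77  82  82  80
291  44  49  49  51  52  58  63  63  61  46  28  27  35  45  53  59  65  66  63  65  68  76  80  80  81
292  48  50  50  48  51  57  64  64  64  57  50  50  57  65  64  67  66  63  61  64  69  75  80  81  79
293  53  49  51  53  54  64  68  64  63  62  64  67  65  64  67  64  65  63  67  65  65  74  81  78  80
294  51  53  60  65  69  74  75  69  64  63  64  64  64  64  65  64  65  63  63  62  63  69  75  81  80
295  57  65  74  79  79  79  80  74  67  62  62  65  64  66  64  64  66  66  65  61  63  68  77  79  81
[278.5799 213.4907]
ring 0.63 [252.  262.7]
ring 0.61 [249.  326.7]
ring 0.6 [305.4 296.6]
ring 0.59 [327.  209.9]
probe_tip 0.58 [215.9 291.5]
```

```bash
python3 fz.py; python3 -c "
from station import *
print(job_done())"
```

```text
36.2667 [0.5691 0.1695 0.0831] [-47.1738 -12.2899] [0.8709 0.3487 2.0667] 0.3951069631153872 0.02376786569864102 [-3.1415  0.0001 -1.7078]
the job is handed in; nothing more can be done
None
```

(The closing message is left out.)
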